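# Turn the circuit board over into the solder nest of its jig

### The job

The circuit board lies parts up in the solid-floored nest of the two-sided jig. Turn it over, across the rib, so that it ends parts down and solder side up in the other nest, the one with the open well, seated fully home: flat on its ledges and square between its walls. Do not let the board slam down or fall off the jig, and leave everything else on the bench where it is.

Things in the scene. Friction and masses are not known exactly. Their poses are not given: they have to be found in the camera images.
- jig: Two-sided board jig, fixed to the bench: aluminium base plate 190 x 250 x 10 mm, steel pillars at x = +-74, y = 0 and +-111.5 mm, and on them two white plastic nests side by side. Origin: centre of the underside, on the bench; z up, x along the rib between the nests (within 0.3 rad of the world's x), y across it. The nests' bearing surfaces are 70 mm above the bench; below them it is open.
- jig_rib (a point): Middle of the top of the aluminium rib that parts the nests; axes as the jig's. It runs along x, 164 mm long, 6 mm wide, its top 74 mm above the bench, 4 mm above the nests' bearing surfaces. The board, tipped up by its outer edge, pivots against it; past upright it leans on it and may slip back 5 to 20 mm, then lies across the rib until it is pushed on and drops behind it.
- jig_end (a point): Middle of the gap in the end bar at the jig's +y end, 74 mm above the bench (jig y = 111.5 mm); the -y end is the same. An end bar is 10 mm thick (inner face at y = 106.5 mm), its top 74 mm above the bench; it is missing over the middle 68 mm, so that fingers get at the middle of the board's outer edge from outside and below.
- nest_flat: Nest where the board starts: solid white floor 70 mm above the bench, with a notch 64 mm wide and 22 mm deep cut through it at the middle of both ends (along y), so that the board's edge is free from below. Origin: centre of its underside, 50 mm above the bench, 54.75 mm from the rib's middle on the jig's +y or -y side (it varies); axes as the jig's.
- nest_well: Nest where the board must go, across the rib: two ledges 14 mm wide along y, 70 mm above the bench, and between them a well 116 mm wide, open at both y ends, with a cross plate 17 mm down under its middle 50 mm. Origin: centre of its underside, 50 mm above the bench, 54.75 mm from the rib's middle; axes as the jig's.
- well_seat (a point): Centre of the solder nest at ledge height; axes as the jig's. Seated, board_mid is 1.6 mm above it. Both nests hold the board between rib and end bar (103.5 mm apart) and two side walls along y (143.6 mm apart; upright to 4.5 mm above the ledges, flaring to 8 mm): about 1.8 mm of play each way.
- board: Green circuit board, 140 (its x, along the rib) x 100 (y) x 3.2 mm, about 0.15 kg, rigid. Origin: centre of the solder side; z points out of the parts side (up at the start). Heat sink, terminal strip, capacitors and chips stand up to 12.2 mm off the parts side, within 54 mm (x) and 30 mm (y) of the middle; the outer 20 mm along both long edges is bare on both faces.
- board_mid (a point): Centre of the board, at mid thickness; axes as the board's.
- multimeter: Bystander: orange and black multimeter lying on its back, 150 x 76 x 45 mm. Origin: centre of its underside.
- spool: Bystander: standing solder spool, 64 mm across, 50 mm high. Origin: centre of its underside.
- screwdriver: Bystander: screwdriver, 200 mm long, lying on the bench to the right of the jig. Origin: under its middle.
- tape: Bystander: roll of blue tape lying flat, 94 mm across, 24 mm high. Origin: centre of its underside.
- small_board: Bystander: another, smaller circuit board on the bench beyond the jig, 85 x 60 mm, 16 mm high. Origin: centre of its underside.
- red_bin: Bystander: red open bin, 160 x 105 x 65 mm. Origin: centre of its underside.
- spray: Bystander: green bottle with a yellow cap, 76 mm across, 190 mm high. Origin: centre of its underside.
Things that resemble listed ones, but are neither listed nor needed, are in the scene too. Leave any pink or yellow look-alike of the board alone.

How it is judged:
By the outcome, as a careful person would: the job done as asked, in the order asked, and still so for the second after the job is handed in, with the robot touching nothing.
It also fails if it takes over 58 s, if anything falls off the work surface, if the arm or the gripper's body presses on something with over 40 N, if the wrist force passes 120 N, or if a joint passes its speed limit or range.

### The arm

A 6-joint arm with a two-finger parallel gripper is mounted at the origin on the work surface. World frame = base frame: x ahead of the robot, y to its left, z up, the work surface at z = 0. Lengths are in m, angles in rad, forces in N, time in s.
With the tool pointing down it reaches from about 0.25 to 0.725 m from the base axis. Payload 4 kg.
Tool frame: the origin (TCP) lies on the front face of the gripper's body, between the roots of the fingers; the fingertips stand 73 mm ahead of it and the grasp point (between the pads) lies 54 mm ahead of it; z points along the fingers, y is the line along which they close (so a half turn about z gives the same grasp; the last joint's range is limited). The gripper opens to 85 mm and grips with 20 to 120 N. Pads are 22 mm wide; open, the fingers measure 114 mm over their backs; the gripper's body (76 mm by 85 mm) begins 54 mm behind the grasp point. The pads swing forward as they close: fully open they stand 13 mm farther back than shut.
Start: joints at [-1.188, 0.241, 0.005, 1.335, 0, 1.571], TCP at [0.187, -0.464, 0.304] pointing down, gripper open.
Joint ranges: [-2.72, 2.72], [-1.05, 1.87], [-1.09, 1.28], [-1.99, 2.15], [-1.42, 1.44], [-3.14, 3.14]. Speed limits (rad/s): [2.79, 2.79, 3.14, 3.14, 3.14, 3.14].

### API

Orientations are given as a rotation vector (axis times angle).
In Python, from rig import telemetry, capture, close_job gives the robot as it stands. The module is installed in compiled form; this text tells all that it offers.
- The arm moves only by the tool apply_moves, never from a script. Its argument "motion" is a list of rows, each an object with "translation": the shift along the tool's x, y, z in cm, a list of three; "rot": the turn, a rotation vector about the tool's x, y, z in rad, a list of three; "fingers": the opening, from 0 (shut) to 1 (fully open). In form: [{"translation": [dx, dy, dz], "rot": [ax, ay, az], "fingers": fingers}, ...]. A call has 1 to 20 rows; each row shifts and turns the commanded pose from where the row before left it, along the tool's axes as they then stand; what a row does not reach is not made up. A row lasts 1/10 s, in which the tool goes at most 50 mm and 8.59 degrees, less where a joint would pass 70% of its speed; a pose out of reach is approached as far as the arm can. A call with a gripper value outside its range is refused whole. The fingers move at their own pace and stop on an object; "newtons" is the grip in N (left out, the last holds). Time passes only in rows, so rows that do not move let the fingers close. It gives the time, the measured TCP pose, the force, the opening and the grip force at its end, in the units of the state.
- telemetry.read_state(): the state, without advancing time (a new reading comes with each control period).
- capture(name): name is "scene" or "top" or "wrist"; returns a dict with "image" (480x640x3 uint8, red, green, blue), "K" (3x3 intrinsics, pixels), "R" (3x3) and "t" (3): a world point X has camera coordinates R X + t. Camera axes: x right, y down, z forward; pixel columns grow to the right and rows downward; lengths in m; the calibration is good to about 2 mm. A picture is of the moment at which its call begins. There is no depth.
- close_job(): hands the job in; it is judged then, once.
The state is a dict: "t": time; "joint_pos": joint angles; "dq": joint speeds; "effort": joint torques, N m; "ee_pos": TCP position; "orientation": TCP orientation; "contact_force": force on the tool from outside, world axes, zero at the start; "torque": the same for the moment, N m; "width": finger opening in m; "grip_force": force on a finger pad.
Only numpy, scipy, OpenCV 4.12 (cv2) and the standard library are available. Lean on these libraries where they do the work, as an engineer would, in place of code of your own. Each camera call takes 0.05 s, during which the arm holds its last target. There are 200 camera calls.

## Working session

There is one attempt and no reset: what is moved stays moved. The work goes in short steps, Python scripts to look and compute and a tool call to move; the robot and the scene stay as the last step left them, time stands still between calls to the robot, and variables do not carry over. Pictures are saved under pics/ and viewed, at most 10 in all, crops included, and the job is handed in when it is done.

Besides the shell and the picture viewer there is one more tool, called after "Call:" as name(argument=value, ...) on one line, values as JSON. apply_moves: Moves the arm, as the interface text tells. Its arguments: {"type":"object","properties":{"motion":{"type":"array","items":{"type":"object","properties":{"translation":{"type":"array","items":{"type":"number"}},"rot":{"type":"array","items":{"type":"number"}},"fingers":{"type":"number"}}}},"newtons":{"type":"number"}},"required":["motion"]}

```bash
mkdir -p pics; cat > h.py <<'E'
import numpy as np, cv2
from scipy.spatial.transform import Rotation as Ro
from rig import telemetry, capture, close_job
def snap(n,f):
    c=capture(n); cv2.imwrite(f'pics/{f}.png',c['image'][:,:,::-1]); np.savez(f'pics/{f}.npz',**c); return c
def ray(c,uv,z):
    d=np.linalg.inv(c['K'])@np.array([uv[0],uv[1],1.]); R=c['R'];C=-R.T@c['t'];d=R.T@d
    return C+d*(z-C[2])/d[2]
def proj(c,X):
    p=c['K']@(c['R']@np.asarray(X,float)+c['t']);return p[:2]/p[2]
E
python3 - <<'E'
from h import *
a=snap('top','top0');b=snap('scene','scene0')
for c in(a,b):print(c['K'][0,0],-c['R'].T@c['t'],c['R'][2])
print(telemetry.read_state())
E
```

```text
448.546310183969 [ 0.29022128 -0.00664501  1.13309294] [ 0.20100706  0.0164324  -0.97945196]
527.3520972384023 [ 1.1966366  -0.76459426  0.86449685] [-0.52805988  0.59107422 -0.60974096]
{'t': 0.1, 'joint_pos': array([-1.18799254e+00,  2.41330864e-01,  3.83879270e-03,  1.33520170e+00,
       -3.09491455e-05,  1.57079250e+00]), 'dq': array([-0.00026544, -0.00118324,  0.00505445,  0.0004799 , -0.00020077,
       -0.00024217]), 'effort': array([ 2.08554275e-04, -3.73136187e+01,  2.53010738e+01,  1.08540547e-02,
        2.25547257e-05,  2.15590042e-06]), 'ee_pos': array([ 0.18659099, -0.46340644,  0.30309754]), 'orientation': array([-3.08239828e+00, -5.97294747e-01,  6.14353594e-04]), 'contact_force': array([0.25896706, 0.24004163, 0.62294031]), 'torque': array([0.02945325, 0.00553339, 0.02790188]), 'grip_force': 0.0, 'width': 0.08507894548102034}
```

View pics/top0.png

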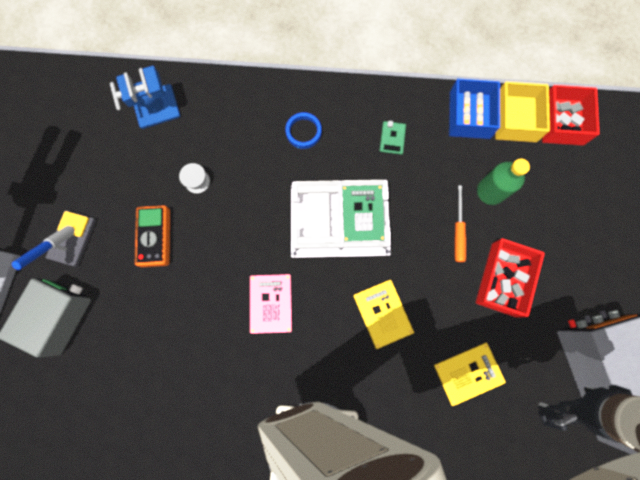

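View pics/scene0.png

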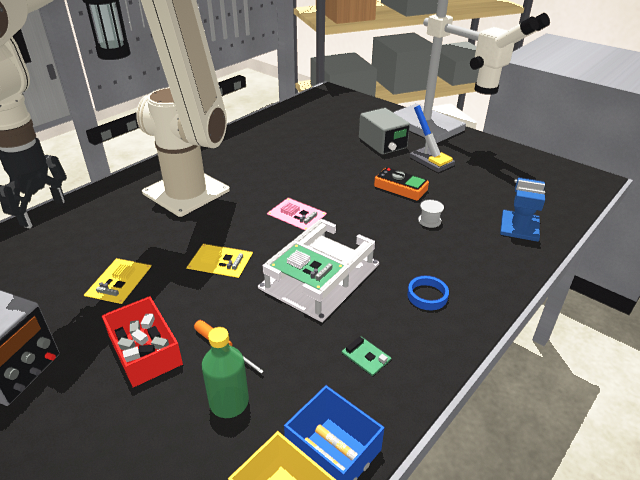

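The board is in the -y (right) nest, around (363,213) in the top view. The pink and yellow boards are decoys. Next I measure the board outline.

```bash
python3 - <<'E'
from h import *
from scipy.optimize import least_squares
cs=[dict(np.load(f'pics/{n}0.npz')) for n in('top','scene')]
boxes=[(335,175,395,250),(265,220,345,300)]
obs=[]
for c,(u0,v0,u1,v1) in zip(cs,boxes):
    im=c['image'].astype(int);m=((im[:,:,1]-im[:,:,0]>40)&(im[:,:,1]-im[:,:,2]>15)).astype(np.uint8)
    mm=np.zeros_like(m);mm[v0:v1,u0:u1]=m[v0:v1,u0:u1]
    ct=max(cv2.findContours(mm,0,1)[0],key=cv2.contourArea)
    h=cv2.convexHull(ct); q=cv2.approxPolyN(h,4,ensure_convex=True).reshape(-1,2).astype(float)
    obs.append(q);print(q.tolist(),[ray(c,p,.0732).round(4).tolist() for p in q])
def cor(p):
    c,s=np.cos(p[2]),np.sin(p[2])
    return [np.array([p[0]+c*x-s*y,p[1]+s*x+c*y,.0732]) for x,y in((.07,.05),(.07,-.05),(-.07,-.05),(-.07,.05))]
def res(p,ks=(0,1)):
    r=[]
    for k in ks:
        for X in cor(p):
            d=obs[k]-proj(cs[k],X);r+=list(d[np.argmin((d**2).sum(1))])
    return r
for ks in((0,),(1,),(0,1)):
    s=least_squares(res,[.47,-.16,0],kwargs=dict(ks=ks));print(s.x,np.sqrt(np.mean(s.fun**2)))
p=s.x;th=p[2];R=np.array([[np.cos(th),-np.sin(th)],[np.sin(th),np.cos(th)]])
J=lambda x,y,z:np.r_[p[:2]+R@np.array([x,y+.05475]),z]
a,b=cs
o=[]
for c,(u,v),(w,hh) in((a,(280,170),(120,95)),(b,(250,210),(140,115))):
    f=5 if w==120 else 5
    f=3.3
    M=np.array([[f,0,-f*u],[0,f,-f*v]]);im=cv2.warpAffine(c['image'][:,:,::-1],M,(400,380),flags=2)
    for pts in ([(-.07,.10475,.0732),(.07,.10475,.0732)],[(-.07,-.10475,.0732),(.07,-.10475,.0732),(.07,-.00475,.0732),(-.07,-.00475,.0732),(-.07,-.10475,.0732)],[(-.082,0,.074),(.082,0,.074)],[(-.082,.1165,.074),(-.034,.1165,.074)],[(.034,.1165,.074),(.082,.1165,.074)],[(-.095,-.125,.01),(.095,-.125,.01),(.095,.125,.01),(-.095,.125,.01),(-.095,-.125,.01)]):
        q=np.array([f*(proj(c,J(*t))-[u,v]) for t in pts]).astype(np.int32)
        cv2.polylines(im,[q],False,(0,0,255),1)
    o.append(im)
cv2.imwrite('pics/ov.png',np.hstack(o));print('jig',J(0,0,0))
E
```

```text
[[383.0, 239.0], [343.0, 241.0], [343.0, 186.0], [383.0, 185.0]] [[0.5043, -0.1284, 0.0732], [0.4923, -0.0327, 0.0732], [0.63, -0.0236, 0.0732], [0.6399, -0.1218, 0.0732]]
[[344.0, 265.0], [318.0, 289.0], [269.0, 265.0], [296.0, 243.0]] [[0.6325, -0.0202, 0.0732], [0.6409, -0.1213, 0.0732], [0.5026, -0.1354, 0.0732], [0.4929, -0.0334, 0.0732]]
[ 0.5666975  -0.07656448  0.0755028 ] 0.8959805739257604
[ 0.53250614 -0.1031689  -0.65184347] 10.8297826657624
[ 0.55237613 -0.10568449 -0.41714206] 12.93370664675718
jig [ 0.57455806 -0.05562927  0.        ]
```

View pics/ov.png

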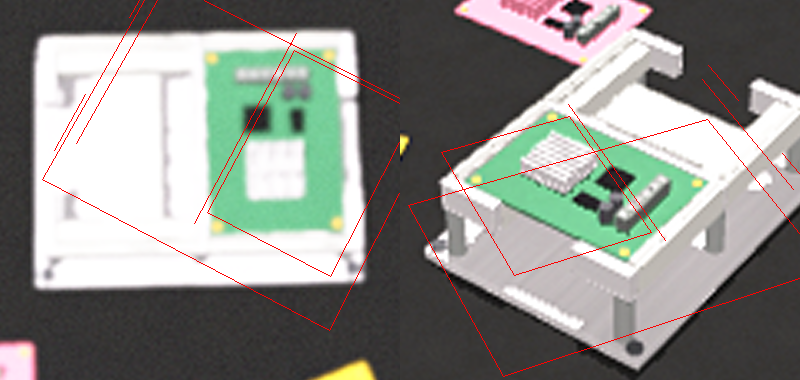

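The overlay shows the fit fell into a wrong local minimum; the corners themselves are fine. I refit from a good start.

```bash
python3 - <<'E'
from h import *
from scipy.optimize import least_squares
cs=[dict(np.load(f'pics/{n}0.npz')) for n in('top','scene')]
boxes=[(335,175,395,250),(265,220,345,300)]
L=[((.07,.05),(.07,-.05)),((.07,-.05),(-.07,-.05)),((-.07,-.05),(-.07,.05)),((-.07,.05),(.07,.05))]
masks=[]
for c,(u0,v0,u1,v1) in zip(cs,boxes):
    im=c['image'].astype(float);S=8
    w=cv2.resize(im[v0:v1,u0:u1],None,fx=S,fy=S,interpolation=cv2.INTER_CUBIC)
    m=((w[:,:,1]-w[:,:,0]>35)).astype(np.uint8)
    ct=max(cv2.findContours(m,0,1)[0],key=cv2.contourArea)
    h=cv2.convexHull(ct).reshape(-1,2)
    m=cv2.fillPoly(np.zeros_like(m),[h.astype(np.int32)],1)
    h=cv2.findContours(m,0,1)[0][0].reshape(-1,2)
    masks.append((h+.5)/S-.5+[u0,v0])
def res(p,ks=(0,1)):
    r=[];co,s=np.cos(p[2]),np.sin(p[2])
    for k in ks:
        P=np.array([proj(cs[k],[p[0]+co*x-s*y,p[1]+s*x+co*y,.0732]) for (x,y),_ in L],np.float32).reshape(-1,1,2)
        r+=[cv2.pointPolygonTest(P,(float(a),float(b)),True) for a,b in masks[k][::4]]
    return r
for ks in((0,),(1,),(0,1)):
    s=least_squares(res,[.567,-.077,.085],kwargs=dict(ks=ks),loss='soft_l1',f_scale=.4,diff_step=1e-3);print(s.x,np.sqrt(np.mean(s.fun**2)))
p=s.x;th=p[2];R=np.array([[np.cos(th),-np.sin(th)],[np.sin(th),np.cos(th)]])
J=lambda x,y,z:np.r_[p[:2]+R@np.array([x,y+.05475]),z]
o=[]
for c,(u,v),(w,hh) in((cs[0],(280,170),(120,95)),(cs[1],(250,210),(140,115))):
    f=3.3
    M=np.array([[f,0,-f*u],[0,f,-f*v]]);im=cv2.warpAffine(c['image'][:,:,::-1],M,(400,380),flags=2)
    for pts in ([(-.07,-.10475,.0732),(.07,-.10475,.0732),(.07,-.00475,.0732),(-.07,-.00475,.0732),(-.07,-.10475,.0732)],[(-.082,0,.074),(.082,0,.074)],[(-.082,.1165,.074),(-.034,.1165,.074)],[(.034,.1165,.074),(.082,.1165,.074)],[(-.095,-.125,.01),(.095,-.125,.01),(.095,.125,.01),(-.095,.125,.01),(-.095,-.125,.01)]):
        q=np.array([f*(proj(c,J(*t))-[u,v]) for t in pts]).astype(np.int32)
        cv2.polylines(im,[q],False,(0,0,255),1)
    o.append(im)
cv2.imwrite('pics/ov2.png',np.hstack(o));print('jig',J(0,0,0),'edge',J(0,-.10475,.0716))
E
```

```text
[ 0.56679268 -0.07656964  0.10060365] 0.5971784661663706
[ 0.56741613 -0.07843759  0.10006897] 0.3481805595855159
[ 0.56701526 -0.07710004  0.10010516] 0.5694378952402458
jig [ 0.56154365 -0.02262413  0.        ] edge [ 0.57201216 -0.12684972  0.0716    ]
```

View pics/ov2.png

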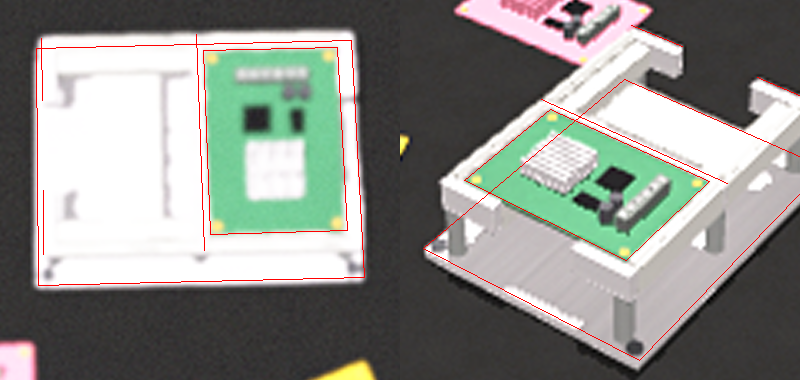

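The overlay now fits: jig centre (0.5615, -0.0226), yaw 0.100, board on the -y side. I'll write a planner that prints tool-frame rows for me to enter.

```bash
cat >> h.py <<'E'
JP=np.array([.5615,-.0226,0]);JR=Ro.from_euler('z',.100).as_matrix()
def goal(x,y,z,phi):  # TCP in jig frame; phi=0 tool z along +jig y, 90 down, 180 along -y
    f=np.radians(phi);zt=np.array([0,np.cos(f),-np.sin(f)]);xt=np.array([1.,0,0])
    return JP+JR@np.array([x,y,z]),Ro.from_matrix(JR@np.c_[xt,np.cross(zt,xt),zt])
def where(s=None):
    s=s or telemetry.read_state();R=Ro.from_rotvec(s['orientation']);M=JR.T@R.as_matrix();p=JR.T@(s['ee_pos']-JP)
    print('t %.2f jig'%s['t'],(p*1000).round(1),'phi %.1f'%np.degrees(np.arctan2(-M[2,2],M[1,2])),'xax',M[:,0].round(3),'q',s['joint_pos'].round(3),'F',s['contact_force'].round(1),'w %.1f g %.1f'%(s['width']*1e3,s['grip_force']))
    return s['ee_pos'],R
def plan(goals,ns,start=None,fingers=None):
    import json
    p,R=start or where();out=[]
    for g,n in zip(goals,ns):
        pg,Rg=goal(*g);p0,R0=p,R;rv=(R0.inv()*Rg).as_rotvec()
        for k in range(1,n+1):
            P=p0+(pg-p0)*k/n;Q=R0*Ro.from_rotvec(rv*k/n)
            d=(R.as_matrix().T@(P-p)*100).round(2);w=(R.inv()*Q).as_rotvec().round(4)
            p=p+R.as_matrix()@d/100;R=R*Ro.from_rotvec(w);out.append({"translation":d.tolist(),"rot":w.tolist()})
    for o in out:print(json.dumps(o))
E
python3 - <<'E'
from h import *
plan([(0,-.23,.22,50)],[12])
E
```

```text
t 0.10 jig [-417.  -401.2  303.1] phi 89.9 xax [ 0.96   0.279 -0.   ] q [-1.188  0.241  0.004  1.335 -0.     1.571] F [0.3 0.2 0.6] w 85.1 g 0.0
{"translation": [3.74, -0.4, 0.69], "rot": [0.0576, 0.0082, 0.0226]}
{"translation": [3.72, -0.44, 0.75], "rot": [0.0577, 0.0083, 0.0226]}
{"translation": [3.7, -0.48, 0.81], "rot": [0.0576, 0.0082, 0.0226]}
{"translation": [3.68, -0.52, 0.86], "rot": [0.0576, 0.0083, 0.0225]}
{"translation": [3.67, -0.54, 0.93], "rot": [0.0576, 0.0082, 0.0226]}
{"translation": [3.64, -0.58, 0.98], "rot": [0.0577, 0.0083, 0.0226]}
{"translation": [3.63, -0.6, 1.06], "rot": [0.0576, 0.0082, 0.0226]}
{"translation": [3.6, -0.61, 1.11], "rot": [0.0576, 0.0083, 0.0226]}
{"translation": [3.58, -0.64, 1.18], "rot": [0.0576, 0.0082, 0.0226]}
{"translation": [3.55, -0.64, 1.25], "rot": [0.0577, 0.0083, 0.0226]}
{"translation": [3.53, -0.65, 1.32], "rot": [0.0576, 0.0082, 0.0226]}
{"translation": [3.5, -0.65, 1.38], "rot": [0.0576, 0.0083, 0.0225]}
```

Call:
apply_moves(motion=[{"translation": [3.74,-0.4,0.7],"rot": [0.0576,0.0083,0.0226],"fingers": 0.57},{"translation": [3.72,-0.44,0.75],"rot": [0.0576,0.0083,0.0226],"fingers": 0.57},{"translation": [3.7,-0.48,0.8],"rot": [0.0576,0.0083,0.0226],"fingers": 0.57},{"translation": [3.68,-0.52,0.86],"rot": [0.0576,0.0083,0.0226],"fingers": 0.57},{"translation": [3.67,-0.54,0.93],"rot": [0.0576,0.0083,0.0226],"fingers": 0.57},{"translation": [3.64,-0.58,0.98],"rot": [0.0576,0.0083,0.0226],"fingers": 0.57},{"translation": [3.63,-0.6,1.06],"rot": [0.0576,0.0083,0.0226],"fingers": 0.57},{"translation": [3.6,-0.61,1.1],"rot": [0.0576,0.0083,0.0226],"fingers": 0.57},{"translation": [3.58,-0.64,1.18],"rot": [0.0576,0.0083,0.0226],"fingers": 0.57},{"translation": [3.55,-0.64,1.25],"rot": [0.0576,0.0083,0.0226],"fingers": 0.57},{"translation": [3.53,-0.65,1.32],"rot": [0.0576,0.0083,0.0226],"fingers": 0.57},{"translation": [3.5,-0.65,1.38],"rot": [0.0576,0.0083,0.0226],"fingers": 0.57}])

```text
t: 1.3
ee_pos: [0.5859, -0.2512, 0.22]
orientation: [-2.44, -0.121, 0.044]
contact_force: [1.4, -0.8, 0.4]
width: 0.0485
grip_force: 0.0
```

```bash
python3 - <<'E'
from h import *
plan([(0,-.20,.18,40),(0,-.162,.149,40)],[5,3])
E
```

```text
t 1.30 jig [   1.5 -229.9  220. ] phi 50.0 xax [ 1.    -0.001 -0.   ] q [-0.586  0.888  0.699  1.871  0.521  2.324] F [ 1.4 -0.8  0.4] w 48.5 g 0.0
{"translation": [-0.03, 0.06, 1.0], "rot": [0.0348, -0.0001, -0.0002]}
{"translation": [-0.03, 0.09, 0.99], "rot": [0.0347, -0.0002, -0.0002]}
{"translation": [-0.03, 0.12, 0.99], "rot": [0.0348, -0.0001, -0.0002]}
{"translation": [-0.03, 0.16, 0.98], "rot": [0.0347, -0.0001, -0.0002]}
{"translation": [-0.03, 0.2, 0.98], "rot": [0.0348, -0.0002, -0.0001]}
{"translation": [0.0, -0.02, 1.64], "rot": [-0.0, 0.0, -0.0]}
{"translation": [0.0, -0.03, 1.63], "rot": [-0.0, 0.0, -0.0]}
{"translation": [0.0, -0.02, 1.64], "rot": [-0.0, 0.0, -0.0]}
```

Call:
apply_moves(motion=[{"translation": [-0.03,0.06,1.0],"rot": [0.0348,0,0],"fingers": 0.57},{"translation": [-0.03,0.1,1.0],"rot": [0.0348,0,0],"fingers": 0.57},{"translation": [-0.03,0.12,1.0],"rot": [0.0348,0,0],"fingers": 0.57},{"translation": [-0.03,0.16,1.0],"rot": [0.0348,0,0],"fingers": 0.57},{"translation": [-0.03,0.2,1.0],"rot": [0.0348,0,0],"fingers": 0.57},{"translation": [0,0.2,1.5],"rot": [0,0,0],"fingers": 0.57},{"translation": [0,0.2,1.5],"rot": [0,0,0],"fingers": 0.57},{"translation": [0,0.1,1.5],"rot": [0,0,0],"fingers": 0.57}])

```text
t: 2.1
ee_pos: [0.5766, -0.1913, 0.147]
orientation: [-2.268, -0.112, 0.051]
contact_force: [-0.4, -0.5, 0.3]
width: 0.0487
grip_force: 0.0
```

```bash
python3 - <<'E'
from h import *
a=where();c=snap('scene','s2');w=snap('wrist','w2')
im=cv2.resize(c['image'][180:330,190:390,::-1],None,fx=2,fy=2,interpolation=2)
cv2.imwrite('pics/v2.png',np.hstack([im,cv2.resize(w['image'][:,:,::-1],(400,300))]))
plan([(0,-.138,.1215,40)],[4],a)
E
```

```text
t 2.10 jig [  -1.8 -169.4  147. ] phi 40.1 xax [ 1.    -0.002  0.001] q [-0.554  0.938  0.512  1.769  0.654  2.271] F [-0.4 -0.5  0.3] w 48.7 g 0.0
{"translation": [0.04, -0.02, 1.01], "rot": [0.0003, -0.0005, -0.0001]}
{"translation": [0.05, -0.01, 1.01], "rot": [0.0004, -0.0005, -0.0]}
{"translation": [0.04, -0.02, 1.01], "rot": [0.0003, -0.0005, -0.0001]}
{"translation": [0.05, -0.01, 1.01], "rot": [0.0003, -0.0004, -0.0001]}
```

View pics/v2.png

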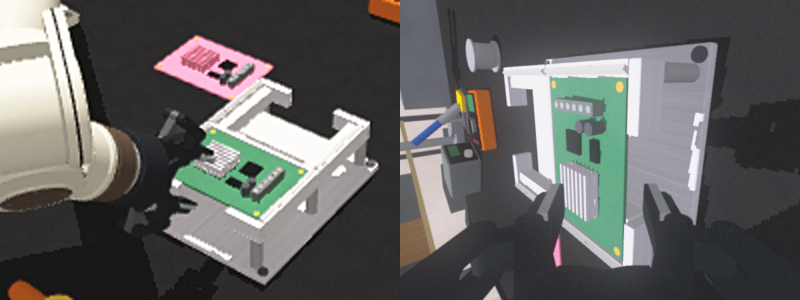

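The wrist view shows the upper finger above the board and the lower finger outside its edge, level with the middle of the gap. I go in under the edge.

Call:
apply_moves(motion=[{"translation": [0.04,0,1.0],"rot": [0,0,0],"fingers": 0.57},{"translation": [0.04,0,1.0],"rot": [0,0,0],"fingers": 0.57},{"translation": [0.04,-0.02,1.0],"rot": [0,0,0],"fingers": 0.57},{"translation": [0.04,-0.02,1.0],"rot": [0,0,0],"fingers": 0.57}])

```text
t: 2.6
ee_pos: [0.5758, -0.1599, 0.1217]
orientation: [-2.269, -0.114, 0.051]
contact_force: [0.8, -0.0, -0.2]
width: 0.049
grip_force: 0.0
```

```bash
python3 - <<'E'
from h import *
a=where();c=snap('scene','s3');w=snap('wrist','w3')
im=cv2.resize(c['image'][180:330,190:390,::-1],None,fx=2,fy=2,interpolation=2)
cv2.imwrite('pics/v3.png',np.hstack([im,cv2.resize(w['image'][:,:,::-1],(400,300))]))
# arc lift about inner edge, edge -> tilt
g=[]
for t in (5,10,15,20,25,30,35,40):
    r=np.radians(t);ey,ez=-.004-.1*np.cos(r),.07+.1*np.sin(r)
    g.append((0,ey-.0275,ez+.057,40))
plan(g,[2]*8,a)
E
```

```text
t 2.60 jig [   0.5 -138.   121.7] phi 40.2 xax [ 1.    -0.     0.001] q [-0.515  0.923  0.412  1.659  0.675  2.311] F [ 0.8 -0.  -0.2] w 49.0 g 0.0
{"translation": [-0.03, -0.76, -0.19], "rot": [0.0013, -0.0006, 0.0004]}
{"translation": [-0.02, -0.75, -0.19], "rot": [0.0013, -0.0006, 0.0004]}
{"translation": [-0.0, -0.37, -0.23], "rot": [0.0, 0.0, -0.0]}
{"translation": [-0.0, -0.37, -0.23], "rot": [0.0, 0.0, -0.0]}
{"translation": [-0.0, -0.39, -0.2], "rot": [0.0, 0.0, -0.0]}
{"translation": [-0.0, -0.38, -0.21], "rot": [0.0, 0.0, -0.0]}
{"translation": [-0.0, -0.41, -0.17], "rot": [0.0, 0.0, -0.0]}
{"translation": [-0.0, -0.4, -0.16], "rot": [0.0, 0.0, -0.0]}
{"translation": [-0.0, -0.42, -0.13], "rot": [0.0, 0.0, -0.0]}
{"translation": [-0.0, -0.41, -0.13], "rot": [0.0, 0.0, -0.0]}
{"translation": [-0.0, -0.43, -0.1], "rot": [0.0, 0.0, -0.0]}
{"translation": [-0.0, -0.42, -0.09], "rot": [0.0, 0.0, -0.0]}
{"translation": [-0.0, -0.43, -0.06], "rot": [0.0, 0.0, -0.0]}
{"translation": [-0.0, -0.44, -0.06], "rot": [0.0, 0.0, -0.0]}
{"translation": [-0.0, -0.44, -0.02], "rot": [0.0, 0.0, -0.0]}
{"translation": [-0.0, -0.43, -0.01], "rot": [0.0, 0.0, -0.0]}
```

View pics/v3.png

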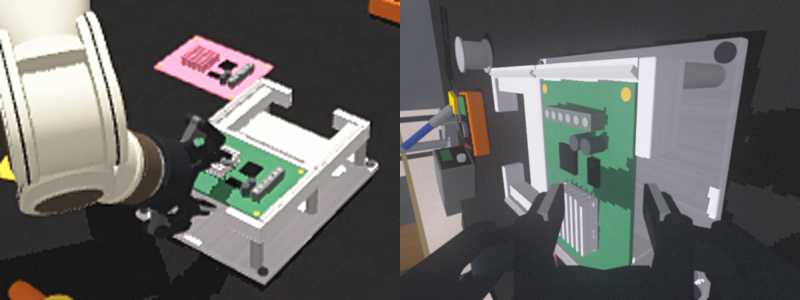

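The lower fingertip is only about 2 mm under the edge. I go 6 mm deeper, then lift slightly and check.

Call:
apply_moves(motion=[{"translation": [0,0,0.3],"rot": [0,0,0],"fingers": 0.57},{"translation": [0,0,0.3],"rot": [0,0,0],"fingers": 0.57},{"translation": [0,-0.3,0],"rot": [0,0,0],"fingers": 0.57},{"translation": [0,-0.3,0],"rot": [0,0,0],"fingers": 0.57},{"translation": [0,-0.2,-0.1],"rot": [0,0,0],"fingers": 0.57},{"translation": [0,-0.37,-0.23],"rot": [0,0,0],"fingers": 0.57},{"translation": [0,-0.37,-0.23],"rot": [0,0,0],"fingers": 0.57}])

```text
t: 3.4
ee_pos: [0.5748, -0.1504, 0.134]
orientation: [-2.27, -0.114, 0.051]
contact_force: [0.4, -0.7, -0.2]
width: 0.0483
grip_force: 0.5
```

```bash
python3 - <<'E'
from h import *
a=where();c=snap('scene','s4');w=snap('wrist','w4')
im=cv2.resize(c['image'][180:330,190:390,::-1],None,fx=2,fy=2,interpolation=2)
cv2.imwrite('pics/v4.png',np.hstack([im,cv2.resize(w['image'][:,:,::-1],(400,300))]))
g=[]
for t in (10,15,20,25,30,35,40):
    r=np.radians(t);ey,ez=-.004-.1*np.cos(r),.07+.1*np.sin(r)
    g.append((0,ey-.0245,ez+.0528,40))
plan(g,[2]*7,a)
E
```

```text
t 3.40 jig [   0.5 -128.5  134. ] phi 40.2 xax [ 1.    -0.     0.001] q [-0.503  0.897  0.395  1.659  0.682  2.323] F [ 0.4 -0.7 -0.2] w 48.3 g 0.5
{"translation": [-0.02, -0.28, -0.14], "rot": [0.0015, -0.0006, 0.0003]}
{"translation": [-0.03, -0.29, -0.14], "rot": [0.0014, -0.0006, 0.0004]}
{"translation": [0.0, -0.39, -0.2], "rot": [0.0, -0.0, -0.0]}
{"translation": [0.0, -0.38, -0.21], "rot": [0.0, -0.0, -0.0]}
{"translation": [0.0, -0.4, -0.16], "rot": [0.0, -0.0, -0.0]}
{"translation": [0.0, -0.41, -0.17], "rot": [0.0, -0.0, -0.0]}
{"translation": [0.0, -0.42, -0.13], "rot": [0.0, -0.0, -0.0]}
{"translation": [0.0, -0.41, -0.13], "rot": [0.0, -0.0, -0.0]}
{"translation": [0.0, -0.43, -0.1], "rot": [0.0, -0.0, -0.0]}
{"translation": [0.0, -0.42, -0.09], "rot": [0.0, -0.0, -0.0]}
{"translation": [0.0, -0.43, -0.06], "rot": [0.0, -0.0, -0.0]}
{"translation": [0.0, -0.44, -0.06], "rot": [0.0, -0.0, -0.0]}
{"translation": [0.0, -0.44, -0.02], "rot": [0.0, -0.0, -0.0]}
{"translation": [0.0, -0.43, -0.01], "rot": [0.0, -0.0, -0.0]}
```

View pics/v4.png

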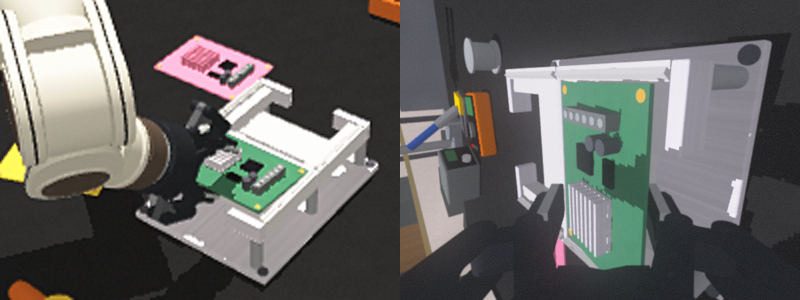

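The board's outer edge is up, the grip pad reads 0.5 N, and the board is pivoting at the rib. I continue the lift.

Call:
apply_moves(motion=[{"translation": [-0.02,-0.28,-0.14],"rot": [0,0,0],"fingers": 0.57},{"translation": [-0.02,-0.28,-0.14],"rot": [0,0,0],"fingers": 0.57},{"translation": [0,-0.39,-0.2],"rot": [0,0,0],"fingers": 0.57},{"translation": [0,-0.39,-0.2],"rot": [0,0,0],"fingers": 0.57},{"translation": [0,-0.4,-0.16],"rot": [0,0,0],"fingers": 0.57},{"translation": [0,-0.4,-0.16],"rot": [0,0,0],"fingers": 0.57},{"translation": [0,-0.42,-0.13],"rot": [0,0,0],"fingers": 0.57},{"translation": [0,-0.42,-0.13],"rot": [0,0,0],"fingers": 0.57},{"translation": [0,-0.43,-0.1],"rot": [0,0,0],"fingers": 0.57},{"translation": [0,-0.43,-0.1],"rot": [0,0,0],"fingers": 0.57},{"translation": [0,-0.43,-0.06],"rot": [0,0,0],"fingers": 0.57},{"translation": [0,-0.43,-0.06],"rot": [0,0,0],"fingers": 0.57},{"translation": [0,-0.43,0],"rot": [0,0,0],"fingers": 0.57}])

```text
t: 4.8
ee_pos: [0.5722, -0.1291, 0.1833]
orientation: [-2.269, -0.114, 0.051]
contact_force: [0.9, -1.3, -0.0]
width: 0.0488
grip_force: 0.4
```

```bash
python3 - <<'E'
from h import *
a=where();c=snap('scene','s5');w=snap('wrist','w5')
im=cv2.resize(c['image'][180:330,190:390,::-1],None,fx=2,fy=2,interpolation=2)
cv2.imwrite('pics/v5.png',np.hstack([im,cv2.resize(w['image'][:,:,::-1],(400,300))]))
E
```

```text
t 4.80 jig [   0.  -107.   183.3] phi 40.1 xax [ 1.    -0.     0.001] q [-0.477  0.822  0.382  1.705  0.696  2.351] F [ 0.9 -1.3 -0. ] w 48.8 g 0.4
```

View pics/v5.png

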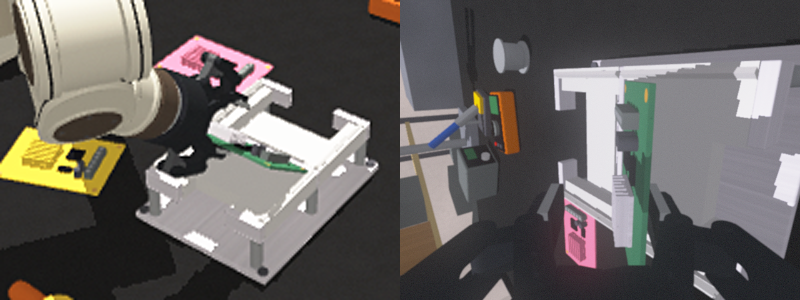

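The board is almost edge-on to the wrist camera, so it is flush with the lower pad and leaning on the rib. I close step by step, moving the tool so the lower pad stays put.

Call:
apply_moves(motion=[{"translation": [0,0.2,-0.04],"rot": [0,0,0],"fingers": 0.52},{"translation": [0,0.2,-0.04],"rot": [0,0,0],"fingers": 0.47},{"translation": [0,0.2,-0.04],"rot": [0,0,0],"fingers": 0.42},{"translation": [0,0.2,-0.04],"rot": [0,0,0],"fingers": 0.37},{"translation": [0,0.2,-0.04],"rot": [0,0,0],"fingers": 0.32},{"translation": [0,0.2,-0.04],"rot": [0,0,0],"fingers": 0.27},{"translation": [0,0.2,-0.04],"rot": [0,0,0],"fingers": 0.22},{"translation": [0,0.2,-0.04],"rot": [0,0,0],"fingers": 0.18}], newtons=40)

```text
t: 5.7
ee_pos: [0.5735, -0.1422, 0.1727]
orientation: [-2.269, -0.114, 0.051]
contact_force: [0.9, -1.1, -1.2]
width: 0.0156
grip_force: 0.3
```

```bash
python3 - <<'E'
from h import *
a=where();c=snap('scene','s6');w=snap('wrist','w6')
im=cv2.resize(c['image'][180:330,190:390,::-1],None,fx=2,fy=2,interpolation=2)
cv2.imwrite('pics/v6.png',np.hstack([im,cv2.resize(w['image'][:,:,::-1],(400,300))]))
E
```

```text
t 5.70 jig [   0.  -120.2  172.7] phi 40.1 xax [ 1.    -0.     0.001] q [-0.494  0.848  0.405  1.712  0.687  2.333] F [ 0.9 -1.1 -1.2] w 15.6 g 0.3
```

View pics/v6.png

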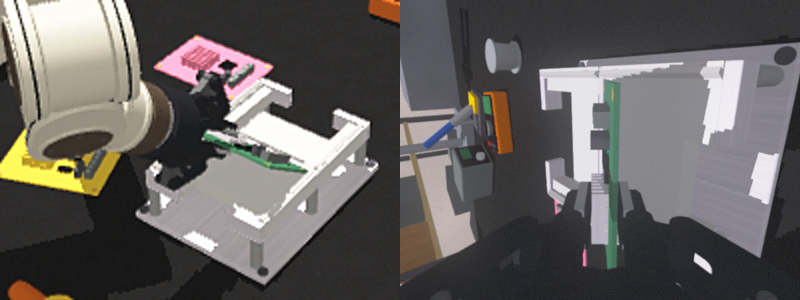

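The fingers straddle the board's bare edge, with the upper one just short of the heat sink. I finish closing while backing off slightly.

Call:
apply_moves(motion=[{"translation": [0,0.2,-0.06],"rot": [0,0,0],"fingers": 0.13},{"translation": [0,0.2,-0.06],"rot": [0,0,0],"fingers": 0.08},{"translation": [0,0.2,-0.06],"rot": [0,0,0],"fingers": 0.03},{"translation": [0,0,0],"rot": [0,0,0],"fingers": 0},{"translation": [0,0,0],"rot": [0,0,0],"fingers": 0},{"translation": [0,0,0],"rot": [0,0,0],"fingers": 0},{"translation": [0,0,0],"rot": [0,0,0],"fingers": 0}], newtons=60)

```text
t: 6.5
ee_pos: [0.5741, -0.147, 0.1699]
orientation: [-2.269, -0.114, 0.051]
contact_force: [-0.9, 1.5, 3.3]
width: 0.0016
grip_force: 59.0
```

```bash
python3 - <<'E'
from h import *
a=where()
print(telemetry.read_state()['torque'])
E
```

```text
t 6.50 jig [ 1.000e-01 -1.251e+02  1.699e+02] phi 40.1 xax [ 1.    -0.001  0.001] q [-0.5    0.858  0.415  1.717  0.684  2.327] F [-0.9  1.5  3.3] w 1.6 g 59.0
[0.39951509 0.16096993 0.04843496]
```

The grip holds at 59 N. Before I flip, I fit a small kinematic model to the recorded states, because joint 6 may run out of range.

```bash
cat > kin.py <<'E'
from h import *
from scipy.optimize import least_squares
Q=np.array([[-1.188,.241,.004,1.335,0,1.571],[-.586,.888,.699,1.871,.521,2.324],[-.554,.938,.512,1.769,.654,2.271],[-.515,.923,.412,1.659,.675,2.311],[-.503,.897,.395,1.659,.682,2.323],[-.477,.822,.382,1.705,.696,2.351],[-.494,.848,.405,1.712,.687,2.333],[-.5,.858,.415,1.717,.684,2.327]])
P=[(-417,-401.2,303.1),(1.5,-229.9,220),(-1.8,-169.4,147),(.5,-138,121.7),(.5,-128.5,134),(0,-107,183.3),(0,-120.2,172.7),(.1,-125.1,169.9)]
P=np.array([JP+JR@(np.array(p)/1000) for p in P])
LO=np.array([-2.72,-1.05,-1.09,-1.99,-1.42,-3.14]);HI=np.array([2.72,1.87,1.28,2.15,1.44,3.14])
E=lambda a,t:Ro.from_euler(a,t)
def rot(q,s5,s6,C):
    return E('z',q[0])*E('y',q[1]-q[2]+q[3])*E('z',s5*q[4])*E('x',s6*q[5])*C
def pos(q,a,s5):
    r=np.array([a[0]+a[2]*np.sin(q[1])+a[3]*np.cos(q[1])+a[4]*np.cos(q[1]-q[2])+a[5]*np.sin(q[1]-q[2]),0,
      a[1]+a[2]*np.cos(q[1])-a[3]*np.sin(q[1])-a[4]*np.sin(q[1]-q[2])+a[5]*np.cos(q[1]-q[2])])
    W=E('y',q[1]-q[2]+q[3])
    r=r+W.apply([a[6],0,0])+(W*E('z',s5*q[4])).apply([a[7],0,0])
    return E('z',q[0]).apply(r)
E
python3 - <<'E'
from kin import *
R0=Ro.from_rotvec([-3.08239828,-.597294747,6e-4])
Rn=Ro.from_rotvec(telemetry.read_state()['orientation']);R2=Ro.from_rotvec([-2.44,-.121,.044])
for s5 in(1,-1):
  for s6 in(1,-1):
    C=rot(Q[0],s5,s6,Ro.identity()).inv()*R0
    print(s5,s6,[(rot(q,s5,s6,C).inv()*R).magnitude() for q,R in((Q[1],R2),(Q[-1],Rn))],C.as_matrix().round(2).tolist())
for s5 in(1,-1):
  f=lambda a:np.r_[(np.array([pos(q,a,s5) for q in Q])-P).ravel()*1e3,a*.3]
  s=least_squares(f,[0,.15,.3,0,.3,0,.1,.15]);print(s5,s.x.round(3),np.abs(s.fun[:24]).max())
E
```

```text
1 1 [0.0009744387704439533, 0.0007565541263731172] [[0.0, 0.0, 1.0], [-0.0, 1.0, -0.0], [-1.0, -0.0, 0.0]]
1 -1 [1.5055718535224396, 1.5116031139575457] [[0.0, 0.0, 1.0], [-0.0, -1.0, 0.0], [1.0, -0.0, -0.0]]
-1 1 [1.0422522179027371, 1.3675068312423795] [[0.0, 0.0, 1.0], [-0.0, 1.0, -0.0], [-1.0, -0.0, 0.0]]
-1 -1 [1.7713373355543105, 1.9430387710323573] [[0.0, 0.0, 1.0], [-0.0, -1.0, 0.0], [1.0, -0.0, -0.0]]
1 [ 0.001  0.241  0.494 -0.     0.391  0.007  0.101  0.231] 0.3427223875724916
-1 [ 0.228  0.141  0.457 -0.094  0.25   0.047  0.518 -0.231] 12.853930940339264
```

```bash
cat >> kin.py <<'E'
A=np.array([.001,.241,.494,0,.391,.007,.101,.231])
C0=rot(Q[0],1,1,Ro.identity()).inv()*Ro.from_rotvec([-3.08239828,-.597294747,6e-4])
A=least_squares(lambda a:np.r_[(np.array([pos(q,a,1) for q in Q])-P).ravel()*1e3,a*.3],A).x
def ik(p,R,q0,b=None):
    f=lambda q:np.r_[(pos(q,A,1)-p)*10,(R.inv()*rot(q,1,1,C0)).as_rotvec()]
    s=least_squares(f,np.clip(q0,LO+1e-3,HI-1e-3),bounds=(LO,HI)) if b else least_squares(f,q0)
    return s.x,np.abs(s.fun).max()
E
python3 - <<'E'
from kin import *
q=Q[-1]
for i in range(1,11):
    phi=40+10*i
    ye=-.004+.010*i/10;ze=.118;f=np.radians(phi)
    p,R=goal(0,ye-.157*np.cos(f),ze+.157*np.sin(f),phi)
    q,e=ik(p,R,q);print(phi,q.round(2),round(e,4),(q<LO).any()|(q>HI).any())
E
```

```text
50 [-0.44  0.69  0.37  1.66  0.58  2.48] 0.0 False
60 [-0.36  0.57  0.29  1.53  0.46  2.62] 0.0 False
70 [-0.26  0.48  0.22  1.44  0.32  2.76] 0.0 False
80 [-0.16  0.42  0.16  1.36  0.17  2.88] 0.0 False
90 [-0.04  0.38  0.12  1.31 -0.    3.  ] 0.0 False
100 [ 0.08  0.37  0.09  1.29 -0.18  3.13] 0.0 False
110 [ 0.2   0.39  0.08  1.3  -0.35  3.25] 0.0 True
120 [ 0.31  0.45  0.08  1.33 -0.51  3.39] 0.0 True
130 [ 0.41  0.53  0.1   1.4  -0.66  3.53] 0.0 True
140 [ 0.48  0.64  0.14  1.5  -0.79  3.7 ] 0.0 True
```

Joint 6 would run out at about φ = 100°. I'll put the board back the way it came, roll the gripper half a turn and regrip, so that joint 6 stays between -0.8 and 0.6. First I open with the same compensation in reverse.

Call:
apply_moves(motion=[{"translation": [0,0,0],"rot": [0,0,0],"fingers": 0.05},{"translation": [0,-0.2,0.06],"rot": [0,0,0],"fingers": 0.08},{"translation": [0,-0.2,0.06],"rot": [0,0,0],"fingers": 0.13},{"translation": [0,-0.2,0.06],"rot": [0,0,0],"fingers": 0.18},{"translation": [0,-0.2,0.04],"rot": [0,0,0],"fingers": 0.22},{"translation": [0,-0.2,0.04],"rot": [0,0,0],"fingers": 0.27},{"translation": [0,-0.2,0.04],"rot": [0,0,0],"fingers": 0.32},{"translation": [0,-0.2,0.04],"rot": [0,0,0],"fingers": 0.37},{"translation": [0,-0.2,0.04],"rot": [0,0,0],"fingers": 0.42},{"translation": [0,-0.2,0.04],"rot": [0,0,0],"fingers": 0.47},{"translation": [0,-0.2,0.04],"rot": [0,0,0],"fingers": 0.52},{"translation": [0,-0.2,0.04],"rot": [0,0,0],"fingers": 0.57},{"translation": [0,0,0],"rot": [0,0,0],"fingers": 0.57}])

```text
t: 7.8
ee_pos: [0.5722, -0.1292, 0.1833]
orientation: [-2.269, -0.114, 0.051]
contact_force: [-0.9, -0.7, -1.1]
width: 0.0489
grip_force: 0.3
```

```bash
python3 - <<'E'
from h import *
where()
E
```

```text
t 7.80 jig [ 1.000e-01 -1.071e+02  1.833e+02] phi 40.2 xax [ 1.    -0.     0.001] q [-0.477  0.822  0.382  1.704  0.696  2.351] F [-0.9 -0.7 -1.1] w 48.9 g 0.3
```

Exactly back where the close began. I lower along the arc, with slower steps near the bottom.

Call:
apply_moves(motion=[{"translation": [0,0.43,0],"rot": [0,0,0],"fingers": 0.57},{"translation": [0,0.43,0.06],"rot": [0,0,0],"fingers": 0.57},{"translation": [0,0.43,0.06],"rot": [0,0,0],"fingers": 0.57},{"translation": [0,0.43,0.1],"rot": [0,0,0],"fingers": 0.57},{"translation": [0,0.43,0.1],"rot": [0,0,0],"fingers": 0.57},{"translation": [0,0.42,0.13],"rot": [0,0,0],"fingers": 0.57},{"translation": [0,0.42,0.13],"rot": [0,0,0],"fingers": 0.57},{"translation": [0,0.4,0.16],"rot": [0,0,0],"fingers": 0.57},{"translation": [0,0.4,0.16],"rot": [0,0,0],"fingers": 0.57},{"translation": [0,0.39,0.2],"rot": [0,0,0],"fingers": 0.57},{"translation": [0,0.39,0.2],"rot": [0,0,0],"fingers": 0.57},{"translation": [0.02,0.28,0.14],"rot": [0,0,0],"fingers": 0.57},{"translation": [0.02,0.28,0.14],"rot": [0,0,0],"fingers": 0.57},{"translation": [0,0.37,0.23],"rot": [0,0,0],"fingers": 0.57},{"translation": [0,0.37,0.23],"rot": [0,0,0],"fingers": 0.57},{"translation": [0,0.2,0.1],"rot": [0,0,0],"fingers": 0.57},{"translation": [0,0.3,0],"rot": [0,0,0],"fingers": 0.57},{"translation": [0,0.3,0],"rot": [0,0,0],"fingers": 0.57},{"translation": [0,0.1,0],"rot": [0,0,0],"fingers": 0.57}])

```text
t: 9.7
ee_pos: [0.5755, -0.1568, 0.1173]
orientation: [-2.269, -0.113, 0.051]
contact_force: [-0.7, 0.4, 0.0]
width: 0.0487
grip_force: 0.0
```

```bash
python3 - <<'E'
from kin import *
where()
# joint check of rolled approach + flip
q=None
def g2(x,y,z,phi):
    p,R=goal(x,y,z,phi);return p,R*E('z',np.pi)
for (y,z,phi) in [(-.2,.19,45),(-.133,.1174,40),(-.107,.1833,40),(-.125,.17,40)]:
    p,R=g2(0,y,z,phi);q,e=ik(p,R,q if q is not None else Q[-1]-[0,0,0,0,0,np.pi]);print(q.round(2),round(e,4),((q<LO)|(q>HI)).any())
for phi in range(50,145,10):
    f=np.radians(phi);ye=-.004+.01*(phi-40)/100
    p,R=g2(0,ye-.157*np.cos(f),.118+.157*np.sin(f),phi);q,e=ik(p,R,q);print(phi,q.round(2),round(e,4),((q<LO)|(q>HI)).any())
for phi in (150,160,165):
    f=np.radians(phi);p,R=g2(0,.006-.157*np.cos(f),.0716+.157*np.sin(f),phi);q,e=ik(p,R,q);print(phi,q.round(2),round(e,4),((q<LO)|(q>HI)).any())
E
```

```text
t 9.70 jig [   0.5 -134.9  117.3] phi 40.1 xax [ 1.    -0.001  0.001] q [-0.511  0.923  0.401  1.645  0.677  2.315] F [-0.7  0.4  0. ] w 48.7 g 0.0
[-0.57  0.9   0.61  1.83  0.59 -0.84] 0.0 False
[-0.51  0.92  0.4   1.65  0.68 -0.83] 0.0 False
[-0.48  0.82  0.38  1.71  0.7  -0.79] 0.0 False
[-0.5   0.86  0.42  1.72  0.68 -0.82] 0.0 False
50 [-0.44  0.69  0.37  1.66  0.59 -0.66] 0.0 False
60 [-0.36  0.57  0.29  1.54  0.47 -0.52] 0.0 False
70 [-0.26  0.48  0.22  1.44  0.33 -0.39] 0.0 False
80 [-0.16  0.42  0.16  1.36  0.17 -0.26] 0.0 False
90 [-0.04  0.38  0.12  1.31  0.   -0.14] 0.0 False
100 [ 0.08  0.37  0.09  1.29 -0.17 -0.02] 0.0 False
110 [ 0.2   0.39  0.08  1.3  -0.35  0.11] 0.0 False
120 [ 0.31  0.45  0.08  1.33 -0.51  0.24] 0.0 False
130 [ 0.41  0.53  0.1   1.4  -0.66  0.39] 0.0 False
140 [ 0.48  0.64  0.14  1.5  -0.79  0.56] 0.0 False
150 [ 0.54  0.82  0.17  1.56 -0.9   0.76] 0.0 False
160 [ 0.58  0.97  0.26  1.76 -0.98  0.99] 0.0 False
165 [ 0.6   1.06  0.31  1.88 -1.01  1.13] 0.0 False
```

Call:
apply_moves(motion=[{"translation": [0,0,-2],"rot": [0,0,0],"fingers": 0.57},{"translation": [0,0,-4],"rot": [0,0,0],"fingers": 0.57},{"translation": [0,0,-3],"rot": [0,0,-0.1496],"fingers": 0.57},{"translation": [0,0,0],"rot": [0,0,-0.1496],"fingers": 0.57},{"translation": [0,0,0],"rot": [0,0,-0.1496],"fingers": 0.57},{"translation": [0,0,0],"rot": [0,0,-0.1496],"fingers": 0.57},{"translation": [0,0,0],"rot": [0,0,-0.1496],"fingers": 0.57},{"translation": [0,0,0],"rot": [0,0,-0.1496],"fingers": 0.57},{"translation": [0,0,0],"rot": [0,0,-0.1496],"fingers": 0.57},{"translation": [0,0,0],"rot": [0,0,-0.1496],"fingers": 0.57},{"translation": [0,0,0],"rot": [0,0,-0.1496],"fingers": 0.57},{"translation": [0,0,0],"rot": [0,0,-0.1496],"fingers": 0.57},{"translation": [0,0,0],"rot": [0,0,-0.1496],"fingers": 0.57},{"translation": [0,0,0],"rot": [0,0,-0.1496],"fingers": 0.57},{"translation": [0,0,0],"rot": [0,0,-0.1496],"fingers": 0.57},{"translation": [0,0,0],"rot": [0,0,-0.1496],"fingers": 0.57},{"translation": [0,0,0],"rot": [0,0,-0.1496],"fingers": 0.57},{"translation": [0,0,0],"rot": [0,0,-0.1496],"fingers": 0.57},{"translation": [0,0,0],"rot": [0,0,-0.1496],"fingers": 0.57},{"translation": [0,0,0],"rot": [0,0,-0.1496],"fingers": 0.57}])

```text
t: 11.7
ee_pos: [0.5822, -0.225, 0.1756]
orientation: [-0.454, -2.623, -1.192]
contact_force: [0.4, -0.6, -0.3]
width: 0.0488
grip_force: 0.0
```

Call:
apply_moves(motion=[{"translation": [0,0,0],"rot": [0,0,-0.1496],"fingers": 0.57},{"translation": [0,0,0],"rot": [0,0,-0.1496],"fingers": 0.57},{"translation": [0,0,0],"rot": [0,0,-0.1496],"fingers": 0.57},{"translation": [0,0,0],"rot": [0,0,0],"fingers": 0.57}])

```text
t: 12.1
ee_pos: [0.5822, -0.225, 0.1756]
orientation: [0.14, -2.809, -1.305]
contact_force: [-0.8, -0.8, 0.7]
width: 0.0487
grip_force: 0.0
```

```bash
cat >> h.py <<'E'
def goal(x,y,z,phi):  # rolled half a turn: tool x = -jig x
    f=np.radians(phi);zt=np.array([0,np.cos(f),-np.sin(f)]);xt=np.array([-1.,0,0])
    return JP+JR@np.array([x,y,z]),Ro.from_matrix(JR@np.c_[xt,np.cross(zt,xt),zt])
E
python3 - <<'E'
from h import *
from scipy.optimize import least_squares
a=where()
c=capture('top');w=cv2.resize(c['image'][175:250,335:395].astype(float),None,fx=8,fy=8,interpolation=2)
d=dict(np.load('pics/top0.npz'))['image'][175:250,335:395].astype(int)
print('diff',np.abs(c['image'][175:250,335:395].astype(int)-d).mean(2).max(0)[::5])
plan([(0,-.1336,.1166,40)],[6],a)
E
```

```text
t 12.10 jig [   0.4 -203.5  175.6] phi 40.1 xax [-1.     0.001 -0.001] q [-0.589  0.972  0.658  1.902  0.632 -0.907] F [-0.8 -0.8  0.7] w 48.7 g 0.0
diff [49.         51.66666667 63.33333333 51.33333333 56.33333333 60.66666667
 69.33333333 63.         71.66666667 60.66666667 51.66666667 53.        ]
{"translation": [0.01, -0.0, 1.52], "rot": [-0.0004, 0.0002, 0.0001]}
{"translation": [0.01, -0.0, 1.53], "rot": [-0.0005, 0.0002, 0.0]}
{"translation": [0.01, -0.01, 1.52], "rot": [-0.0004, 0.0002, 0.0001]}
{"translation": [0.0, 0.0, 1.53], "rot": [-0.0004, 0.0002, 0.0001]}
{"translation": [0.01, -0.0, 1.52], "rot": [-0.0005, 0.0002, 0.0001]}
{"translation": [0.01, -0.01, 1.52], "rot": [-0.0004, 0.0002, 0.0]}
```

Approach again, with the tool's x and y signs now reversed, and tip the board up.

Call:
apply_moves(motion=[{"translation": [0,0,2],"rot": [0,0,0],"fingers": 0.57},{"translation": [0,0,2],"rot": [0,0,0],"fingers": 0.57},{"translation": [0,0,1.5],"rot": [0,0,0],"fingers": 0.57},{"translation": [0,0,1.4],"rot": [0,0,0],"fingers": 0.57},{"translation": [0,0,1.3],"rot": [0,0,0],"fingers": 0.57},{"translation": [0,0,0.8],"rot": [0,0,0],"fingers": 0.57},{"translation": [0,0.3,0],"rot": [0,0,0],"fingers": 0.57},{"translation": [0,0.3,0],"rot": [0,0,0],"fingers": 0.57},{"translation": [0,0.3,-0.1],"rot": [0,0,0],"fingers": 0.57},{"translation": [0,0.37,-0.23],"rot": [0,0,0],"fingers": 0.57},{"translation": [0,0.37,-0.23],"rot": [0,0,0],"fingers": 0.57}])

```text
t: 13.25
ee_pos: [0.5749, -0.1507, 0.1342]
orientation: [0.14, -2.81, -1.305]
contact_force: [-0.0, -1.3, -0.9]
width: 0.0489
grip_force: 0.5
```

```bash
python3 - <<'E'
from h import *
a=where()
plan([(0,-.107,.1833,40.1)],[1],a)
E
```

```text
t 13.25 jig [   0.6 -128.8  134.2] phi 40.2 xax [-1.     0.001 -0.002] q [-0.504  0.897  0.396  1.66   0.681 -0.818] F [-0.  -1.3 -0.9] w 48.9 g 0.5
{"translation": [0.05, 5.16, -1.5], "rot": [-0.0016, 0.0018, 0.0007]}
```

Same state as before (grip pad 0.5 N). I continue the arc.

Call:
apply_moves(motion=[{"translation": [0,0.28,-0.14],"rot": [0,0,0],"fingers": 0.57},{"translation": [0,0.28,-0.14],"rot": [0,0,0],"fingers": 0.57},{"translation": [0,0.39,-0.2],"rot": [0,0,0],"fingers": 0.57},{"translation": [0,0.39,-0.2],"rot": [0,0,0],"fingers": 0.57},{"translation": [0,0.4,-0.16],"rot": [0,0,0],"fingers": 0.57},{"translation": [0,0.4,-0.16],"rot": [0,0,0],"fingers": 0.57},{"translation": [0,0.42,-0.13],"rot": [0,0,0],"fingers": 0.57},{"translation": [0,0.42,-0.13],"rot": [0,0,0],"fingers": 0.57},{"translation": [0,0.43,-0.1],"rot": [0,0,0],"fingers": 0.57},{"translation": [0,0.43,-0.1],"rot": [0,0,0],"fingers": 0.57},{"translation": [0,0.43,-0.06],"rot": [0,0,0],"fingers": 0.57},{"translation": [0,0.43,-0.06],"rot": [0,0,0],"fingers": 0.57},{"translation": [0,0.43,0],"rot": [0,0.002,0],"fingers": 0.57}])

```text
t: 14.55
ee_pos: [0.5726, -0.1291, 0.1834]
orientation: [0.142, -2.807, -1.305]
contact_force: [0.1, -1.1, -0.3]
width: 0.0487
grip_force: 0.4
```

Call:
apply_moves(motion=[{"translation": [0,-0.2,-0.04],"rot": [0,0,0],"fingers": 0.52},{"translation": [0,-0.2,-0.04],"rot": [0,0,0],"fingers": 0.47},{"translation": [0,-0.2,-0.04],"rot": [0,0,0],"fingers": 0.42},{"translation": [0,-0.2,-0.04],"rot": [0,0,0],"fingers": 0.37},{"translation": [0,-0.2,-0.04],"rot": [0,0,0],"fingers": 0.32},{"translation": [0,-0.2,-0.04],"rot": [0,0,0],"fingers": 0.27},{"translation": [0,-0.2,-0.04],"rot": [0,0,0],"fingers": 0.22},{"translation": [0,-0.2,-0.04],"rot": [0,0,0],"fingers": 0.18},{"translation": [0,-0.2,-0.06],"rot": [0,0,0],"fingers": 0.13},{"translation": [0,-0.2,-0.06],"rot": [0,0,0],"fingers": 0.08},{"translation": [0,-0.2,-0.06],"rot": [0,0,0],"fingers": 0.03},{"translation": [0,0,0],"rot": [0,0,0],"fingers": 0},{"translation": [0,0,0],"rot": [0,0,0],"fingers": 0},{"translation": [0,0,0],"rot": [0,0,0],"fingers": 0},{"translation": [0,0,0],"rot": [0,0,0],"fingers": 0}], newtons=60)

```text
t: 16.05
ee_pos: [0.5745, -0.147, 0.1699]
orientation: [0.142, -2.807, -1.305]
contact_force: [-0.5, 1.0, 4.4]
width: 0.0014
grip_force: 59.0
```

```bash
python3 - <<'E'
from h import *
a=where()
plan([(0.0005,-.125,.215,40)],[5],a)
E
```

```text
t 16.05 jig [   0.5 -125.1  169.9] phi 40.1 xax [-1.    -0.001 -0.   ] q [-0.499  0.859  0.418  1.72   0.683 -0.815] F [-0.5  1.   4.4] w 1.4 g 59.0
{"translation": [0.0, 0.69, -0.58], "rot": [-0.0004, -0.0002, 0.0001]}
{"translation": [0.0, 0.69, -0.58], "rot": [-0.0004, -0.0001, 0.0002]}
{"translation": [0.0, 0.69, -0.58], "rot": [-0.0004, -0.0002, 0.0001]}
{"translation": [0.0, 0.7, -0.58], "rot": [-0.0005, -0.0001, 0.0002]}
{"translation": [0.0, 0.69, -0.58], "rot": [-0.0004, -0.0002, 0.0001]}
```

Call:
apply_moves(motion=[{"translation": [0,0.69,-0.58],"rot": [0,0,0],"fingers": 0},{"translation": [0,0.69,-0.58],"rot": [0,0,0],"fingers": 0},{"translation": [0,0.69,-0.58],"rot": [0,0,0],"fingers": 0},{"translation": [0,0.69,-0.58],"rot": [0,0,0],"fingers": 0},{"translation": [0,0.69,-0.58],"rot": [0,0,0],"fingers": 0}])

```text
t: 16.55
ee_pos: [0.5745, -0.1474, 0.2154]
orientation: [0.143, -2.808, -1.304]
contact_force: [-0.6, -0.8, -1.7]
width: 0.0012
grip_force: 58.9
```

```bash
cat >> h.py <<'E'
def greenhull(c,box,S=6,thr=30):
    u0,v0,u1,v1=box;im=c['image'].astype(float)
    w=cv2.resize(im[v0:v1,u0:u1],None,fx=S,fy=S,interpolation=cv2.INTER_CUBIC)
    m=((w[:,:,1]-w[:,:,0]>thr)&(w[:,:,1]-w[:,:,2]>8)).astype(np.uint8)
    m=cv2.morphologyEx(m,cv2.MORPH_CLOSE,np.ones((25,25)))
    ct=max(cv2.findContours(m,0,1)[0],key=cv2.contourArea)
    return (cv2.convexHull(ct).reshape(-1,2)+.5)/S-.5+[u0,v0]
E
python3 - <<'E'
from h import *
p,R=where()
c=snap('scene','s7');t=snap('top','t7')
B=np.array([(x,0,z) for x,z in((.07,.058),(-.07,.058),(-.07,.158),(.07,.158))])
for cam in(c,t):
    print('pred',[proj(cam,p+R.apply(b)).round(1).tolist() for b in B])
    h=greenhull(cam,(180,160,350,300) if cam is c else (320,165,410,260))
    print('hull',cv2.approxPolyN(h.astype(np.float32),4,ensure_convex=True).reshape(-1,2).tolist())
a=(p,R)
g=[]
for phi in range(52,149,12):
    f=np.radians(phi);ye=-.004+.012*(phi-40)/108
    g.append((0.0005,ye-.157*np.cos(f),.118+.157*np.sin(f),min(phi,148)))
plan(g,[2]*len(g),a)
E
```

```text
t 16.55 jig [   0.5 -125.5  215.4] phi 40.2 xax [-1.    -0.001 -0.   ] q [-0.499  0.821  0.467  1.806  0.682 -0.815] F [-0.6 -0.8 -1.7] w 1.2 g 58.9
pred [[273.9, 223.2], [325.7, 246.0], [344.5, 251.4], [295.3, 229.9]]
hull [[367.12139892578125, 258.9338684082031], [323.1893615722656, 246.20596313476562], [301.94549560546875, 237.38775634765625], [303.9107971191406, 235.422607421875]]
pred [[380.7, 231.0], [377.4, 169.9], [342.3, 179.9], [344.4, 237.6]]
hull [[381.1745910644531, 230.38328552246094], [344.45257568359375, 237.11563110351562], [342.6999816894531, 178.6934814453125], [378.9911804199219, 168.591796875]]
{"translation": [-0.0, 1.85, 0.15], "rot": [0.103, -0.0003, 0.0006]}
{"translation": [-0.0, 1.85, -0.04], "rot": [0.1031, -0.0003, 0.0006]}
{"translation": [-0.0, 1.69, 0.21], "rot": [0.1047, 0.0, 0.0]}
{"translation": [-0.0, 1.7, 0.04], "rot": [0.1047, 0.0, 0.0]}
{"translation": [-0.0, 1.69, 0.2], "rot": [0.1047, 0.0, -0.0]}
{"translation": [-0.0, 1.7, 0.02], "rot": [0.1048, 0.0, -0.0]}
{"translation": [-0.0, 1.7, 0.19], "rot": [0.1047, 0.0, -0.0]}
{"translation": [-0.0, 1.71, 0.01], "rot": [0.1047, 0.0, -0.0]}
{"translation": [-0.0, 1.7, 0.17], "rot": [0.1047, 0.0, -0.0]}
{"translation": [-0.0, 1.7, -0.0], "rot": [0.1048, 0.0, -0.0]}
{"translation": [-0.0, 1.7, 0.16], "rot": [0.1047, 0.0, -0.0]}
{"translation": [-0.0, 1.7, -0.02], "rot": [0.1047, 0.0, -0.0]}
{"translation": [-0.0, 1.7, 0.15], "rot": [0.1047, 0.0, -0.0]}
{"translation": [-0.0, 1.7, -0.04], "rot": [0.1047, 0.0, -0.0]}
{"translation": [-0.0, 1.69, 0.14], "rot": [0.1047, 0.0, -0.0]}
{"translation": [-0.0, 1.69, -0.04], "rot": [0.1048, 0.0, -0.0]}
{"translation": [-0.0, 1.68, 0.12], "rot": [0.1047, 0.0, -0.0]}
{"translation": [-0.0, 1.68, -0.05], "rot": [0.1047, 0.0, -0.0]}
```

The board is held and its corners in the top view match the prediction to about 1 px. Flip.

Call:
apply_moves(motion=[{"translation": [0,1.85,0.15],"rot": [0.103,0,0],"fingers": 0},{"translation": [0,1.85,-0.04],"rot": [0.103,0,0],"fingers": 0},{"translation": [0,1.7,0.2],"rot": [0.1047,0,0],"fingers": 0},{"translation": [0,1.7,0.04],"rot": [0.1047,0,0],"fingers": 0},{"translation": [0,1.7,0.2],"rot": [0.1047,0,0],"fingers": 0},{"translation": [0,1.7,0.02],"rot": [0.1047,0,0],"fingers": 0},{"translation": [0,1.7,0.19],"rot": [0.1047,0,0],"fingers": 0},{"translation": [0,1.7,0],"rot": [0.1047,0,0],"fingers": 0},{"translation": [0,1.7,0.17],"rot": [0.1047,0,0],"fingers": 0},{"translation": [0,1.7,0],"rot": [0.1047,0,0],"fingers": 0},{"translation": [0,1.7,0.16],"rot": [0.1047,0,0],"fingers": 0},{"translation": [0,1.7,-0.02],"rot": [0.1047,0,0],"fingers": 0},{"translation": [0,1.7,0.15],"rot": [0.1047,0,0],"fingers": 0},{"translation": [0,1.7,-0.04],"rot": [0.1047,0,0],"fingers": 0},{"translation": [0,1.7,0.14],"rot": [0.1047,0,0],"fingers": 0},{"translation": [0,1.7,-0.04],"rot": [0.1047,0,0],"fingers": 0},{"translation": [0,1.68,0.12],"rot": [0.1047,0,0],"fingers": 0},{"translation": [0,1.68,-0.05],"rot": [0.1047,0,0],"fingers": 0}])

```text
t: 18.45
ee_pos: [0.5472, 0.1194, 0.2004]
orientation: [-0.136, 2.701, -1.498]
contact_force: [0.0, -0.1, -2.4]
width: 0.0011
grip_force: 59.0
```

```bash
python3 - <<'E'
from h import *
p,R=where()
c=snap('scene','s8');t=snap('top','t8')
B=np.array([(x,0,z) for x,z in((.07,.058),(-.07,.058),(-.07,.158),(.07,.158))])
for cam in(c,t):
    print('pred',[proj(cam,p+R.apply(b)).round(1).tolist() for b in B])
    h=greenhull(cam,(250,140,400,290) if cam is c else (270,150,360,270))
    print('hull',cv2.approxPolyN(h.astype(np.float32),4,ensure_convex=True).reshape(-1,2).round(1).tolist())
M=JR.T
print('inner edge jig',(JR.T@(p+R.apply([0,0,.157])-JP)).round(4))
E
```

```text
t 18.45 jig [ -0.  142.7 200.4] phi 148.0 xax [-1.    -0.001 -0.001] q [ 0.537  0.741  0.19   1.615 -0.878  0.722] F [ 0.  -0.1 -2.4] w 1.1 g 59.0
pred [[319.1, 192.0], [368.4, 210.9], [347.7, 247.2], [298.6, 226.1]]
hull [[368.6000061035156, 210.0], [347.70001220703125, 247.39999389648438], [297.70001220703125, 226.1999969482422], [318.29998779296875, 191.1999969482422]]
pred [[300.6, 234.0], [299.7, 173.2], [336.7, 179.7], [338.6, 237.6]]
hull [[335.5, 181.1999969482422], [337.79998779296875, 238.60000610351562], [299.79998779296875, 236.1999969482422], [297.79998779296875, 174.89999389648438]]
inner edge jig [0.0002 0.0095 0.1173]
```

The board is parts-down and matches the prediction. I flatten to φ = 160° and hover just above the ledges.

```bash
python3 - <<'E'
from kin import *
plan([(.0005,.152,.134,160)],[6])
E
```

```text
t 18.55 jig [ -1.8 143.7 193.9] phi 148.1 xax [-1.    -0.004  0.013] q [ 0.54   0.751  0.187  1.612 -0.874  0.718] F [-0.2  0.2 -3.1] w 1.5 g 59.1
{"translation": [-0.05, 0.92, 0.41], "rot": [0.0345, -0.0004, 0.0022]}
{"translation": [-0.05, 0.93, 0.38], "rot": [0.0345, -0.0004, 0.0023]}
{"translation": [-0.05, 0.95, 0.34], "rot": [0.0346, -0.0005, 0.0022]}
{"translation": [-0.05, 0.96, 0.31], "rot": [0.0345, -0.0004, 0.0022]}
{"translation": [-0.04, 0.96, 0.28], "rot": [0.0345, -0.0004, 0.0023]}
{"translation": [-0.04, 0.98, 0.25], "rot": [0.0345, -0.0004, 0.0022]}
```

```bash
python3 - <<'E'
from kin import *
for i in range(3):
    where(); s=telemetry.read_state(); print(s['dq'].round(3),s['torque'].round(2)); capture('top')
E
```

```text
t 18.55 jig [ -1.8 143.7 193.9] phi 148.1 xax [-1.    -0.004  0.013] q [ 0.54   0.751  0.187  1.612 -0.874  0.718] F [-0.2  0.2 -3.1] w 1.5 g 59.1
[-0.05  -0.109  0.002 -0.045  0.002 -0.082] [ 1.26  0.13 -0.03]
t 18.60 jig [ -0.9 142.7 196.7] phi 148.0 xax [-1.    -0.003  0.008] q [ 0.537  0.745  0.188  1.611 -0.875  0.716] F [ 0.3  0.9 -1.6] w 1.8 g 59.1
[-0.038 -0.097  0.019 -0.009 -0.021 -0.014] [1.24 0.09 0.01]
t 18.65 jig [-1.000e-01  1.420e+02  1.993e+02] phi 147.9 xax [-1.    -0.002  0.003] q [ 0.536  0.741  0.189  1.611 -0.876  0.716] F [ 0.7 -0.3 -0.6] w 2.2 g 59.1
[-0.028 -0.073  0.015 -0.001 -0.015  0.004] [1.16 0.08 0.04]
```

An overshoot that is still settling. I wait it out, then plan.

Call:
apply_moves(motion=[{"translation": [0,0,0],"rot": [0,0,0],"fingers": 0},{"translation": [0,0,0],"rot": [0,0,0],"fingers": 0},{"translation": [0,0,0],"rot": [0,0,0],"fingers": 0},{"translation": [0,0,0],"rot": [0,0,0],"fingers": 0},{"translation": [0,0,0],"rot": [0,0,0],"fingers": 0}])

```text
t: 19.2
ee_pos: [0.5476, 0.118, 0.2013]
orientation: [-0.135, 2.703, -1.495]
contact_force: [0.0, -0.4, -1.9]
width: 0.0015
grip_force: 59.1
```

```bash
python3 - <<'E'
from kin import *
a=where()
p,R=a
c=snap('scene','s8b');t=snap('top','t8b')
B=np.array([(x,0,z) for x,z in((.07,.058),(-.07,.058),(-.07,.158),(.07,.158))])
for cam in(c,t):
    print('pred',[proj(cam,p+R.apply(b)).round(1).tolist() for b in B])
    h=greenhull(cam,(250,140,400,290) if cam is c else (270,150,360,270))
    print('hull',cv2.approxPolyN(h.astype(np.float32),4,ensure_convex=True).reshape(-1,2).round(1).tolist())
plan([(.0005,.152,.134,160)],[10])
E
```

```text
t 19.20 jig [2.000e-01 1.413e+02 2.013e+02] phi 147.9 xax [-1.    -0.001 -0.001] q [ 0.535  0.738  0.189  1.612 -0.877  0.718] F [ 0.  -0.4 -1.9] w 1.5 g 59.1
pred [[318.9, 192.0], [368.1, 210.9], [347.4, 247.3], [298.4, 226.1]]
hull [[368.29998779296875, 210.10000610351562], [347.5, 247.39999389648438], [297.3999938964844, 226.1999969482422], [318.20001220703125, 191.10000610351562]]
pred [[301.2, 233.8], [300.2, 173.0], [337.2, 179.5], [339.1, 237.5]]
hull [[336.6000061035156, 179.0], [339.0, 236.89999389648438], [300.70001220703125, 234.60000610351562], [298.70001220703125, 172.6999969482422]]
t 19.30 jig [1.000e-01 1.415e+02 2.009e+02] phi 147.9 xax [-1.    -0.001 -0.   ] q [ 0.535  0.739  0.189  1.612 -0.877  0.718] F [-0.  -0.1 -2.3] w 1.3 g 59.1
{"translation": [-0.0, 0.62, 0.27], "rot": [0.0211, 0.0001, 0.0]}
{"translation": [-0.01, 0.63, 0.25], "rot": [0.0211, 0.0001, 0.0001]}
{"translation": [-0.0, 0.63, 0.24], "rot": [0.0211, 0.0001, -0.0]}
{"translation": [-0.01, 0.64, 0.22], "rot": [0.0211, 0.0001, 0.0]}
{"translation": [0.0, 0.64, 0.22], "rot": [0.0211, 0.0001, 0.0001]}
{"translation": [-0.0, 0.65, 0.2], "rot": [0.021, 0.0001, -0.0]}
{"translation": [-0.01, 0.65, 0.18], "rot": [0.0211, 0.0001, 0.0]}
{"translation": [-0.0, 0.66, 0.17], "rot": [0.0211, 0.0, 0.0001]}
{"translation": [-0.0, 0.65, 0.16], "rot": [0.0211, 0.0001, -0.0]}
{"translation": [-0.01, 0.67, 0.14], "rot": [0.0211, 0.0001, 0.0]}
```

Settled, with predictions within a pixel. I lower to hover.

Call:
apply_moves(motion=[{"translation": [-0.01,0.62,0.27],"rot": [0.021,0,0],"fingers": 0},{"translation": [0,0.63,0.25],"rot": [0.021,0,0],"fingers": 0},{"translation": [-0.01,0.63,0.24],"rot": [0.021,0,0],"fingers": 0},{"translation": [0,0.64,0.22],"rot": [0.021,0,0],"fingers": 0},{"translation": [-0.01,0.64,0.22],"rot": [0.021,0,0],"fingers": 0},{"translation": [0,0.65,0.2],"rot": [0.021,0,0],"fingers": 0},{"translation": [-0.01,0.65,0.18],"rot": [0.021,0,0],"fingers": 0},{"translation": [0,0.66,0.17],"rot": [0.021,0,0],"fingers": 0},{"translation": [0,0.65,0.16],"rot": [0.021,0,0],"fingers": 0},{"translation": [0,0.67,0.14],"rot": [0.021,0,0],"fingers": 0},{"translation": [0,0,0],"rot": [0,0,0],"fingers": 0},{"translation": [0,0,0],"rot": [0,0,0],"fingers": 0},{"translation": [0,0,0],"rot": [0,0,0],"fingers": 0}])

```text
t: 20.6
ee_pos: [0.5471, 0.1289, 0.1342]
orientation: [-0.127, 2.524, -1.766]
contact_force: [-1.3, -1.0, -0.7]
width: 0.0015
grip_force: 59.1
```

```bash
python3 - <<'E'
from kin import *
a=where();p,R=a;print(telemetry.read_state()['torque'])
c=snap('scene','s9');t=snap('top','t9')
B=np.array([(x,0,z) for x,z in((.07,.058),(-.07,.058),(-.07,.158),(.07,.158))])
for cam in(c,t):
    print('pred',[proj(cam,p+R.apply(b)).round(1).tolist() for b in B])
    h=greenhull(cam,(250,160,400,290) if cam is c else (270,150,360,270))
    print('hull',cv2.approxPolyN(h.astype(np.float32),4,ensure_convex=True).reshape(-1,2).round(1).tolist())
M=JR.T
print('inner edge jig',(JR.T@(p+R.apply([0,.0027,.1562])-JP)).round(4))
E
```

```text
t 20.60 jig [  0.8 152.1 134.2] phi 159.9 xax [-1.    -0.001 -0.001] q [ 0.581  0.96   0.256  1.768 -0.985  0.988] F [-1.3 -1.  -0.7] w 1.5 g 59.1
[ 1.34315602  0.14825833 -0.04898836]
pred [[320.2, 210.0], [368.1, 229.3], [346.2, 260.8], [297.9, 239.3]]
hull [[368.5, 228.39999389648438], [346.20001220703125, 261.20001220703125], [296.8999938964844, 239.39999389648438], [319.79998779296875, 209.0]]
pred [[300.1, 238.5], [299.2, 180.7], [338.3, 184.1], [340.2, 240.2]]
hull [[337.5, 184.60000610351562], [339.6000061035156, 239.89999389648438], [299.70001220703125, 238.39999389648438], [298.3999938964844, 180.10000610351562]]
inner edge jig [0.001  0.0063 0.0781]
```

Call:
apply_moves(motion=[{"translation": [0,0.14,0.05],"rot": [0,0,0],"fingers": 0},{"translation": [0,0.14,0.05],"rot": [0,0,0],"fingers": 0},{"translation": [0,0.14,0.05],"rot": [0,0,0],"fingers": 0},{"translation": [0,0,0],"rot": [0,0,0],"fingers": 0},{"translation": [0,0,0],"rot": [0,0,0],"fingers": 0}])

```text
t: 21.2
ee_pos: [0.5468, 0.1288, 0.1293]
orientation: [-0.128, 2.524, -1.767]
contact_force: [-0.1, 0.6, -2.0]
width: 0.0014
grip_force: 59.1
```

Call:
apply_moves(motion=[{"translation": [0,0.1,0.03],"rot": [0,0,0],"fingers": 0},{"translation": [0,0,0],"rot": [0,0,0],"fingers": 0},{"translation": [0,0,0],"rot": [0,0,0],"fingers": 0}])

```text
t: 21.5
ee_pos: [0.5468, 0.1289, 0.1282]
orientation: [-0.128, 2.524, -1.767]
contact_force: [-0.2, 0.9, -2.5]
width: 0.0014
grip_force: 59.1
```

Call:
apply_moves(motion=[{"translation": [0,0.1,0.03],"rot": [0,0,0],"fingers": 0},{"translation": [0,0,0],"rot": [0,0,0],"fingers": 0},{"translation": [0,0,0],"rot": [0,0,0],"fingers": 0}])

```text
t: 21.8
ee_pos: [0.5468, 0.129, 0.1272]
orientation: [-0.128, 2.524, -1.767]
contact_force: [0.0, 0.5, -2.4]
width: 0.0018
grip_force: 59.1
```

```bash
python3 - <<'E'
from kin import *
p,R=where();print(telemetry.read_state()['torque'])
print('inner edge jig',(JR.T@(p+R.apply([0,.0027,.1562])-JP)).round(4))
E
```

```text
t 21.80 jig [  0.5 152.3 127.2] phi 160.0 xax [-1.    -0.001  0.   ] q [ 0.581  0.97   0.255  1.758 -0.985  0.989] F [ 0.   0.5 -2.4] w 1.8 g 59.1
[ 1.38203634  0.10081328 -0.03766679]
inner edge jig [0.0007 0.0065 0.0712]
```

Call:
apply_moves(motion=[{"translation": [0,0.1,0.03],"rot": [0,0,0],"fingers": 0},{"translation": [0,0,0],"rot": [0,0,0],"fingers": 0},{"translation": [0,0,0],"rot": [0,0,0],"fingers": 0}])

```text
t: 22.1
ee_pos: [0.5468, 0.129, 0.1262]
orientation: [-0.128, 2.524, -1.767]
contact_force: [1.0, -0.0, -2.0]
width: 0.0013
grip_force: 59.1
```

Call:
apply_moves(motion=[{"translation": [0,0.1,0.03],"rot": [0,0,0],"fingers": 0},{"translation": [0,0,0],"rot": [0,0,0],"fingers": 0},{"translation": [0,0,0],"rot": [0,0,0],"fingers": 0}])

```text
t: 22.4
ee_pos: [0.5468, 0.1291, 0.1253]
orientation: [-0.128, 2.524, -1.767]
contact_force: [-0.0, 0.3, -1.3]
width: 0.0016
grip_force: 59.2
```

Call:
apply_moves(motion=[{"translation": [0,0.1,0.03],"rot": [0,0,0],"fingers": 0},{"translation": [0,0,0],"rot": [0,0,0],"fingers": 0},{"translation": [0,0,0],"rot": [0,0,0],"fingers": 0}])

```text
t: 22.7
ee_pos: [0.5469, 0.1293, 0.1244]
orientation: [-0.129, 2.524, -1.767]
contact_force: [0.4, 2.2, 0.7]
width: 0.0012
grip_force: 59.5
```

```bash
python3 - <<'E'
from kin import *
p,R=where();print(telemetry.read_state()['torque'])
c=snap('scene','s10')
h=greenhull(c,(250,160,400,290));print(cv2.approxPolyN(h.astype(np.float32),4,ensure_convex=True).reshape(-1,2).round(1).tolist())
E
```

```text
t 22.70 jig [  0.6 152.6 124.4] phi 160.0 xax [-1.    -0.002  0.   ] q [ 0.582  0.974  0.255  1.755 -0.985  0.989] F [0.4 2.2 0.7] w 1.2 g 59.5
[ 0.678427    0.11199888 -0.00510154]
[[368.20001220703125, 231.6999969482422], [346.1000061035156, 263.70001220703125], [297.5, 241.5], [320.1000061035156, 212.39999389648438]]
```

Contact on the ledge at the expected height (the torque dropped). Still gripping, I rotate flatter about the inner edge; first I check reach.

```bash
python3 - <<'E'
from kin import *
q=telemetry.read_state()['joint_pos'];g=[]
for phi in(164,168,172,175,178,179.5):
    f=np.radians(phi);gg=(.0006,.0058-.1562*np.cos(f),.0714+.1562*np.sin(f),phi);g.append(gg)
    q,e=ik(*goal(*gg),q);print(phi,q.round(2),round(e,4),((q<LO)|(q>HI)).any())
plan(g,[3,3,3,3,3,2])
E
```

```text
164 [ 0.59  1.04  0.3   1.85 -1.01  1.1 ] 0.0 False
168 [ 0.6   1.11  0.34  1.95 -1.03  1.21] 0.0 False
172 [ 0.61  1.18  0.38  2.06 -1.04  1.33] 0.0 False
175 [ 0.61  1.24  0.42  2.14 -1.05  1.42] 0.0 False
178 [ 0.61  1.29  0.45  2.23 -1.06  1.51] 0.0 True
179.5 [ 0.61  1.32  0.46  2.27 -1.06  1.55] 0.0 True
t 22.75 jig [  0.6 152.6 124.4] phi 160.0 xax [-1.    -0.002  0.   ] q [ 0.582  0.974  0.255  1.755 -0.985  0.989] F [0.1 2.  1.1] w 1.8 g 59.5
{"translation": [0.0, 0.35, 0.01], "rot": [0.0234, 0.0005, 0.0002]}
{"translation": [0.0, 0.35, -0.0], "rot": [0.0234, 0.0006, 0.0002]}
{"translation": [0.0, 0.35, -0.01], "rot": [0.0234, 0.0005, 0.0002]}
{"translation": [0.0, 0.36, 0.01], "rot": [0.0233, -0.0, -0.0]}
{"translation": [0.0, 0.37, 0.01], "rot": [0.0233, -0.0, -0.0]}
{"translation": [0.0, 0.36, -0.01], "rot": [0.0232, -0.0, -0.0]}
{"translation": [0.0, 0.36, 0.01], "rot": [0.0233, -0.0, -0.0]}
{"translation": [0.0, 0.37, 0.01], "rot": [0.0233, -0.0, -0.0]}
{"translation": [0.0, 0.36, -0.01], "rot": [0.0232, -0.0, -0.0]}
{"translation": [0.0, 0.27, 0.01], "rot": [0.0175, -0.0, -0.0]}
{"translation": [0.0, 0.27, 0.0], "rot": [0.0174, -0.0, -0.0]}
{"translation": [0.0, 0.28, 0.0], "rot": [0.0175, -0.0, -0.0]}
{"translation": [0.0, 0.27, 0.01], "rot": [0.0175, -0.0, -0.0]}
{"translation": [0.0, 0.27, 0.0], "rot": [0.0174, -0.0, -0.0]}
{"translation": [0.0, 0.27, -0.0], "rot": [0.0175, -0.0, -0.0]}
{"translation": [0.0, 0.21, 0.0], "rot": [0.0131, -0.0, -0.0]}
{"translation": [0.0, 0.2, 0.0], "rot": [0.013, -0.0, -0.0]}
```

Call:
apply_moves(motion=[{"translation": [0,0.35,0],"rot": [0.0234,0.0005,0],"fingers": 0},{"translation": [0,0.35,0],"rot": [0.0234,0.0005,0],"fingers": 0},{"translation": [0,0.35,0],"rot": [0.0234,0.0005,0],"fingers": 0},{"translation": [0,0.36,0],"rot": [0.0233,0,0],"fingers": 0},{"translation": [0,0.36,0],"rot": [0.0233,0,0],"fingers": 0},{"translation": [0,0.36,0],"rot": [0.0233,0,0],"fingers": 0},{"translation": [0,0,0],"rot": [0,0,0],"fingers": 0},{"translation": [0,0,0],"rot": [0,0,0],"fingers": 0}])

```text
t: 23.55
ee_pos: [0.5462, 0.1351, 0.1036]
orientation: [-0.12, 2.392, -1.936]
contact_force: [0.4, 0.2, 1.1]
width: 0.0014
grip_force: 59.2
```

Call:
apply_moves(motion=[{"translation": [0,0.36,0],"rot": [0.0233,0,0],"fingers": 0},{"translation": [0,0.36,0],"rot": [0.0233,0,0],"fingers": 0},{"translation": [0,0.36,0],"rot": [0.0233,0,0],"fingers": 0},{"translation": [0,0,0],"rot": [0,0,0],"fingers": 0},{"translation": [0,0,0],"rot": [0,0,0],"fingers": 0}])

```text
t: 24.05
ee_pos: [0.546, 0.137, 0.0933]
orientation: [-0.115, 2.322, -2.016]
contact_force: [-0.3, 0.1, -0.3]
width: 0.0014
grip_force: 59.1
```

```bash
python3 - <<'E'
from kin import *
p,R=where();print(telemetry.read_state()['torque'])
print('inner edge jig',(JR.T@(p+R.apply([0,0,.1562])-JP)).round(4))
c=snap('scene','s11');t=snap('top','t11')
for cam in(c,t):
    h=greenhull(cam,(250,160,400,290) if cam is c else (270,150,360,270))
    print([ (JR.T@(ray(cam,u,.0732)-JP)*1e3).round(1)[:2].tolist() for u in cv2.approxPolyN(h.astype(np.float32),4,ensure_convex=True).reshape(-1,2)])
E
```

```text
t 24.05 jig [  0.5 160.4  93.3] phi 171.9 xax [-1.     0.001  0.   ] q [ 0.608  1.181  0.383  2.062 -1.044  1.325] F [-0.3  0.1 -0.3] w 1.4 g 59.1
[0.89535339 0.08424789 0.01159772]
inner edge jig [0.0003 0.0057 0.0714]
[[62.5, 120.7], [71.3, 2.3], [-70.3, 2.8], [-81.7, 119.8]]
[[68.9, 5.7], [-69.8, 6.0], [-67.3, 103.9], [73.2, 104.7]]
```

Still square: inner corners near y ≈ 3–6 mm and x ≈ ±70. I open with the lower pad held in place, then lower the outer edge on it.

Call:
apply_moves(motion=[{"translation": [0,0,0],"rot": [0,0,0],"fingers": 0.05},{"translation": [0,-0.15,0],"rot": [0,0,0],"fingers": 0.09},{"translation": [0,-0.17,0],"rot": [0,0,0],"fingers": 0.13},{"translation": [0,-0.17,0],"rot": [0,0,0],"fingers": 0.17},{"translation": [0,-0.17,0],"rot": [0,0,0],"fingers": 0.21},{"translation": [0,-0.17,0],"rot": [0,0,0],"fingers": 0.25},{"translation": [0,0,0],"rot": [0,0,0],"fingers": 0.25},{"translation": [0,0,0],"rot": [0,0,0],"fingers": 0.25}])

```text
t: 24.95
ee_pos: [0.5461, 0.1361, 0.1014]
orientation: [-0.116, 2.32, -2.017]
contact_force: [-0.3, -0.2, -1.3]
width: 0.0213
grip_force: 0.4
```

```bash
python3 - <<'E'
from kin import *
p,R=where();print(telemetry.read_state()['torque'])
c=snap('scene','s12');t=snap('top','t12')
for cam in(c,t):
    h=greenhull(cam,(250,160,400,290) if cam is c else (270,150,360,270))
    print([ (JR.T@(ray(cam,u,.0732)-JP)*1e3).round(1)[:2].tolist() for u in cv2.approxPolyN(h.astype(np.float32),4,ensure_convex=True).reshape(-1,2)])
E
```

```text
t 24.95 jig [  0.5 159.4 101.4] phi 172.0 xax [-1.  0.  0.] q [ 0.607  1.168  0.377  2.069 -1.046  1.325] F [-0.3 -0.2 -1.3] w 21.3 g 0.4
[1.17601443 0.08714048 0.03977432]
[[62.5, 119.9], [72.4, 2.4], [-70.3, 2.8], [-81.6, 119.4]]
[[69.5, 6.0], [-69.8, 6.2], [-67.3, 105.5], [72.0, 104.8]]
```

Call:
apply_moves(motion=[{"translation": [0,0.2,0.03],"rot": [0,0,0],"fingers": 0.25},{"translation": [0,0.2,0.03],"rot": [0,0,0],"fingers": 0.25},{"translation": [0,0.2,0.03],"rot": [0,0,0],"fingers": 0.25},{"translation": [0,0.2,0.03],"rot": [0,0,0],"fingers": 0.25},{"translation": [0,0.2,0.03],"rot": [0,0,0],"fingers": 0.25},{"translation": [0,0.15,0.03],"rot": [0,0,0],"fingers": 0.25},{"translation": [0,0.15,0.03],"rot": [0,0,0],"fingers": 0.25},{"translation": [0,0.15,0.03],"rot": [0,0,0],"fingers": 0.25},{"translation": [0,0.15,0.03],"rot": [0,0,0],"fingers": 0.25},{"translation": [0,0,0],"rot": [0,0,0],"fingers": 0.25},{"translation": [0,0,0],"rot": [0,0,0],"fingers": 0.25}])

```text
t: 26.15
ee_pos: [0.5461, 0.1356, 0.0852]
orientation: [-0.116, 2.32, -2.017]
contact_force: [0.0, 0.1, 1.1]
width: 0.0214
grip_force: 0.0
```

```bash
python3 - <<'E'
from kin import *
p,R=where();print(telemetry.read_state()['torque'])
c=snap('scene','s13');t=snap('top','t13')
for cam in(c,t):
    h=greenhull(cam,(250,160,400,290) if cam is c else (270,150,360,270))
    print([ (JR.T@(ray(cam,u,.0732)-JP)*1e3).round(1)[:2].tolist() for u in cv2.approxPolyN(h.astype(np.float32),4,ensure_convex=True).reshape(-1,2)])
E
```

```text
t 26.15 jig [  0.5 158.9  85.2] phi 172.0 xax [-1.     0.     0.001] q [ 0.607  1.192  0.384  2.051 -1.047  1.324] F [0.  0.1 1.1] w 21.4 g 0.0
[1.01272386 0.11794017 0.01183458]
[[70.7, 104.6], [71.0, 2.2], [-70.8, 3.0], [-70.8, 103.4]]
[[-70.4, 5.4], [-70.5, 105.2], [68.0, 104.3], [70.5, 5.6]]
```

The corners project as flat and seated, and the pad carries no load. I drop 2 mm more for clearance and back out along the tool.

Call:
apply_moves(motion=[{"translation": [0,0.2,0],"rot": [0,0,0],"fingers": 0.25},{"translation": [0,0,-0.5],"rot": [0,0,0],"fingers": 0.25},{"translation": [0,0,-1],"rot": [0,0,0],"fingers": 0.25},{"translation": [0,0,-2],"rot": [0,0,0],"fingers": 0.25},{"translation": [0,0,-2],"rot": [0,0,0],"fingers": 0.25},{"translation": [0,0,-2],"rot": [-0.05,0,0],"fingers": 0.25},{"translation": [0,-2,0],"rot": [-0.1,0,0],"fingers": 0.25},{"translation": [0,-3,0],"rot": [-0.1,0,0],"fingers": 0.25},{"translation": [0,-3,0],"rot": [-0.1,0,0],"fingers": 0.25},{"translation": [0,0,0],"rot": [0,0,0],"fingers": 0.25},{"translation": [0,0,0],"rot": [0,0,0],"fingers": 0.25}])

```text
t: 27.35
ee_pos: [0.5399, 0.1848, 0.1715]
orientation: [-0.131, 2.649, -1.58]
contact_force: [0.2, -0.8, -0.0]
width: 0.021
grip_force: 0.0
```

```bash
python3 - <<'E'
from kin import *
p,R=where()
c=snap('scene','s14');t=snap('top','t14');w=capture('wrist')
for cam in(c,t):
    h=greenhull(cam,(250,160,400,290) if cam is c else (270,150,360,270))
    print([ (JR.T@(ray(cam,u,.0732)-JP)*1e3).round(1)[:2].tolist() for u in cv2.approxPolyN(h.astype(np.float32),4,ensure_convex=True).reshape(-1,2)])
im=cv2.resize(c['image'][160:310,230:430,::-1],None,fx=2,fy=2,interpolation=2)
tt=cv2.resize(t['image'][145:295,240:440,::-1],None,fx=2,fy=2,interpolation=2)
cv2.imwrite('pics/v14.png',np.vstack([np.hstack([im,tt]),np.hstack([cv2.resize(w['image'][:,:,::-1],(400,300)),cv2.resize(c['image'][:,:,::-1],(400,300))])]))
E
```

```text
t 27.35 jig [ -0.8 208.5 171.5] phi 151.6 xax [-1.    -0.001 -0.003] q [ 0.641  0.881  0.325  1.773 -0.857  0.902] F [ 0.2 -0.8 -0. ] w 21.0 g 0.0
[[70.7, 104.2], [71.0, 2.2], [-71.0, 3.0], [-70.8, 105.6]]
[[-70.1, 5.4], [-71.1, 103.9], [68.5, 105.3], [70.2, 5.6]]
```

View pics/v14.png

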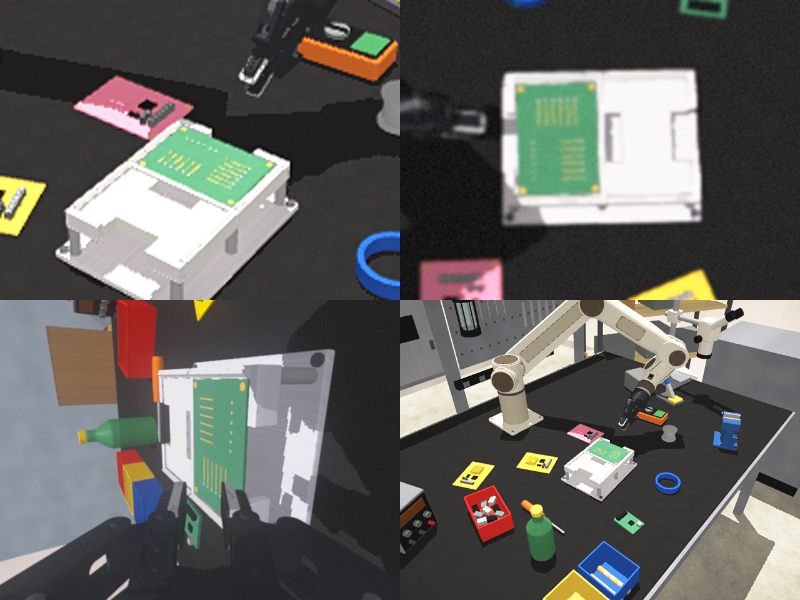

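The picture shows the board solder side up and square in the well nest (about (205,165) in the top-left panel, (558,138) in the top-right). The gripper is clear of it and the bystanders are in place. I hand in.

```bash
python3 -c "
from rig import close_job
print(close_job())"
```

```text
the job is handed in; nothing more can be done
None
```

I turned the board over and handed the job in at about 27 s: it lies solder side up in the well nest, and the last camera pictures show it flat and square, with the gripper clear and nothing else on the bench moved.

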